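# Dry-lay a flipper rebuild on its base plate

## Task

Lay the four new flipper parts out dry on the steel base plate, ready to bolt up: the coil lying close up to the upright bracket, in line with its hole, on the side away from the cream nylon bushing, and the coil stop standing close up behind the coil with its plug facing it. On the bracket's other side lay the plunger close up in front of the hole, in the same line and with its nylon link pointing away from the bracket, and stand the crank's boss centrally on top of the bushing with its arm pointing squarely across the plate to the plunger's side. Leave the blue star rollover and the flipper bat lying where they are on the mat.

Things in the scene. Friction and masses are not known exactly. Their poses are not given: they have to be found in the camera images.
- base_plate: bare steel flipper base plate lying flat and fixed, 200 mm long (along its own y), 90 mm wide (its x), 4 mm thick. Origin: centre of its underside, z up. A folded edge 8 mm high above the plate's top stands along the middle of its -x long side (110 mm long, 5 mm thick).
- coil_bracket: upright steel tab fixed on the plate's top at mid-length, 36 mm wide (its x), 5 mm thick (its y), 42 mm high, with a brass-rimmed 14 mm plunger hole through it along y, 18 mm above the plate. Origin: centre of its foot, on the plate's top, 15 mm from the plate's centre towards plate +x. Its axes are parallel to the plate's; the line of coil and plunger runs along its y through the origin.
- bushing: cream nylon flipper bushing, fixed flat on the plate's top: round flange 36 mm across and 6 mm high, dark shaft hole in the middle. Origin: centre of its underside, on the plate's top. It lies 26 mm from the plate's centre towards plate -x and 84 mm towards either plate +y or plate -y (left- and right-handed mechs); a small brown tag strip with brass lugs, 18 x 16 mm, 13 mm high, lies at the mirrored place at the other end.
- coil_c (a point): flipper coil, loose, lying: square cream bobbin flanges 36 x 36 mm, copper winding 31 mm in diameter with a paper wrap, 52 mm long along its x, 36 mm high; the flanges are 4 mm thick with 44 mm of winding between them; two brass lugs stand 7 mm above the flange at its -x end. Either end may face the bracket. This point: its centre, 18 mm above its underside.
- coil_stop_c (a point): coil stop, loose, standing: dark steel angle with an upright 34 mm high, 30 mm wide (its y) and 5 mm thick; a bright round plug 13 mm across stands 3 mm proud of the upright's -x face, 18 mm up; a slotted foot 4 mm thick reaches 24.5 mm to +x from the upright's middle. This point: the middle of the upright, 17 mm above its underside.
- plunger_c (a point): plunger with link, loose, lying along its x, 62 mm long: round steel plunger 12.7 mm in diameter from -31 to +9 mm, then the cream nylon link ending in a 16 mm eye at +31 mm. This point: the middle of the length, 6.35 mm above its underside (on the steel part).
- crank_c (a point): aluminium flipper crank, loose, standing on the flat underside of its round clamp boss, 24 mm in diameter and 24 mm high; an arm 12 mm wide reaches 49 mm from the boss axis to its +x, with an eye in its end, its underside 8 mm above the boss's underside; split clamp ears with a bolt reach 25 mm to -x, 14 mm wide (22 mm across the bolt, 19 mm from the axis). This point: on the boss axis, 12 mm above its underside.
- star_c (a point): blue plastic star rollover button, about 30 mm across and 16 mm high, a bystander on the mat. This point: its centre.
- bat_c (a point): white flipper bat with black rubber, 75 x 24 mm and 18 mm high, a bystander on the mat. This point: its centre.
- parts_mat: cork parts mat, fixed, 200 mm (its x) by 290 mm (its y), 3 mm thick, on which the four parts, the star and the bat lie shuffled about 90 to 100 mm apart. Origin: centre of its underside.
Not all that is in view belongs to the job. What is meant by the part that bears plunger_c is not pink or red, and is the smaller of those in its own colour.

How it is judged:
By the outcome, as a careful person would: the job done as asked, in the order asked, and still so for the second after the job is handed in, with the robot touching nothing.
It also fails if it takes over 109 s, if anything falls off the work surface, if the arm or the gripper's body presses on something with over 40 N, if the wrist force passes 120 N, or if a joint passes its speed limit or range.

## Robot

A 7-joint arm with a two-finger parallel gripper is mounted at the origin on the work surface. World frame = base frame: x ahead of the robot, y to its left, z up, the work surface at z = 0. Lengths are in m, angles in degrees, forces in N, time in s.
With the tool pointing down it reaches from about 0.375 to 0.925 m from the base axis. Payload 3.1 kg.
Tool frame: the origin (TCP) lies where the fingers leave the gripper's body, on its centre line; the fingertips stand 73 mm ahead of it and the grasp point (between the pads) lies 54 mm ahead of it (r.pinch_z is the distance from the TCP to the grasp point, in m); z points along the fingers, y is the line along which they close (so a half turn about z gives the same grasp; the last joint's range is limited). The gripper opens to 85 mm and grips with 20 to 120 N. Pads are 22 mm wide; open, the fingers measure 114 mm over their backs; the gripper's body (76 mm by 85 mm) begins 54 mm behind the grasp point. The pads swing forward as they close: fully open they stand 13 mm farther back than shut.
Start: joints at [-5.604, 21.939, 2.515, 91.553, -1.026, 66.532, -2.859], TCP at [0.65, 0, 0.304] pointing down, gripper open.
Joint ranges: [-149.38, 149.38], [-23.57, 123.04], [-84.95, 90], [0, 143.3], [-89.99, 269.99], [3.08, 112.72], [-163.45, 163.45]. Speed limits (degrees/s): [159.86, 159.86, 180, 180, 180, 180, 180].

## Interface

Orientations are given as [roll, pitch, yaw] about the fixed x, y, z axes, in that order (R = Rz(yaw) Ry(pitch) Rx(roll)).
In Python, from station import r gives the robot as it stands. The module is installed in compiled form; this text tells all that it offers.
- The arm moves only by the tool carry_out, never from a script. Its argument "steps" is a list of rows, each an object of numbers: "x", "y", "z": the shift along the tool's x, y, z in m; "rx", "ry", "rz": the turn, a rotation vector about the tool's x, y, z in degrees. A call has 1 to 8 rows; each row is the pose to reach, as a shift and turn from the pose commanded when the call began, along the tool's axes at that moment; what a row does not reach only later rows make up. A row lasts 1/10 s, in which the tool goes at most 50 mm and 8.59 degrees, less where a joint would pass 70% of its speed; a pose out of reach is approached as far as the arm can. A call with a gripper value outside its range is refused whole. "fingers" is the opening, from 0 (shut) to 1 (fully open), set as the call begins (left out, the last holds). The fingers move at their own pace and stop on an object; "newtons" is the grip in N (left out, the last holds). Time passes only in rows, so rows that repeat a pose let the fingers close. It gives the time, the measured TCP pose, the force, the opening and the grip force at its end, in the units of the state.
- r.get_obs(): the state, without advancing time (a new reading comes with each control period).
- r.capture(name): name is "scene" or "side" or "wrist"; returns a dict with "img" (480x640x3 uint8, red, green, blue), "mtx" (3x3 intrinsics, pixels), "distortion" ([k1, k2, p1, p2, k3] as OpenCV has them; the pictures are not rectified), "rvec" (rotation vector, rad) and "tvec" (3), from world to camera coordinates, as OpenCV has them. Camera axes: x right, y down, z forward; pixel columns grow to the right and rows downward; lengths in m; the calibration is good to about 2 mm. A picture is of the moment at which its call begins. There is no depth.
- r.job_done(): hands the job in; it is judged then, once.
Trained networks look in a picture, given as the dict that the camera call returned (one of the last four; its "shot" number tells which), for a name from the list of things; names that differ only in an ending like _2 or _b are one class to them, and where a whole thing is asked for, a point or a joint stands for the part that bears it (a point fixed in the world has none). Each returns a list of dicts, best first, with "score" (0 to 1); they miss things now and then, are a little off and sometimes report something else, mostly with a low value. They report only what shows in the picture. A call takes as long as a camera call. They do not tell look-alikes from the thing itself.
- r.find_in(target, picture): "box" ([left, top, right, bottom] in pixels, round what is visible of it).
The state is a dict: "time": time; "joint_positions": joint angles; "qvel": joint speeds; "effort": joint torques, N m; "tool_pos": TCP position; "ee_rot": TCP orientation; "ft_force": force on the tool from outside, world axes, zero at the start; "torque": the same for the moment, N m; "width": finger opening in m; "grip_force": force on a finger pad.
Only numpy, scipy, OpenCV 4.12 (cv2) and the standard library are available. Lean on these libraries where they do the work, as an engineer would, in place of code of your own. Each camera call takes 0.05 s, during which the arm holds its last target. There are 200 camera calls.

## Working session

There is one attempt and no reset: what is moved stays moved. The work goes in short steps, Python scripts to look and compute and a tool call to move; the robot and the scene stay as the last step left them, time stands still between calls to the robot, and variables do not carry over. Pictures are saved under pics/ and viewed, at most 14 in all, crops included, and the job is handed in when it is done.

Besides the shell and the picture viewer there is one more tool, called by a JSON object that holds its "method" and its "body". carry_out: Moves the arm, as the interface text tells. Its arguments: {"type":"object","properties":{"steps":{"type":"array","items":{"type":"object","properties":{"x":{"type":"number"},"y":{"type":"number"},"z":{"type":"number"},"rx":{"type":"number"},"ry":{"type":"number"},"rz":{"type":"number"}}}},"fingers":{"type":"number"},"newtons":{"type":"number"}},"required":["steps"]}

```bash
mkdir -p pics; ls
cat > h.py <<'E'
import numpy as np, cv2
from station import r
from scipy.spatial.transform import Rotation as R
def ray(c,uv):
    p=cv2.undistortPoints(np.array([[uv]],float),c["mtx"],np.array(c["distortion"],float)).ravel()
    Rm=cv2.Rodrigues(np.array(c["rvec"],float))[0]; t=np.array(c["tvec"],float).ravel()
    return -Rm.T@t, Rm.T@np.array([p[0],p[1],1.])
def at(c,uv,z):
    o,d=ray(c,uv); return (o+d*(z-o[2])/d[2])[:2]
def proj(c,P):
    return cv2.projectPoints(np.array(P,float).reshape(-1,3),np.array(c["rvec"],float),np.array(c["tvec"],float),np.array(c["mtx"],float),np.array(c["distortion"],float))[0].reshape(-1,2)
def save(c,n,box=None,s=1):
    im=c["img"][:,:,::-1]
    if box: im=im[box[1]:box[3],box[0]:box[2]]
    cv2.imwrite("pics/"+n+".png",cv2.resize(im,None,fx=s,fy=s,interpolation=cv2.INTER_CUBIC))
E
python3 - <<'E'
from h import *
for n in("scene","side","wrist"):
    c=r.capture(n); save(c,n+"0")
    o,d=ray(c,(320,240)); print(n,o.round(3),d.round(3))
    for t in ["base_plate","coil_bracket","bushing","coil_c","coil_stop_c","plunger_c","crank_c","star_c","bat_c","parts_mat"]:
        print(t,[(np.round(b["box"]).astype(int).tolist(),round(b["score"],2)) for b in r.find_in(t,c)[:4]])
print(r.get_obs())
E
```

```text
pics
scene [ 0.802 -0.505  0.762] [-0.373  0.534 -0.759]
base_plate [([273, 300, 357, 417], 0.88), ([313, 340, 339, 362], 0.41)]
coil_bracket [([315, 340, 338, 362], 0.79), ([352, 214, 382, 230], 0.31)]
bushing [([308, 300, 324, 318], 0.75)]
coil_c [([413, 191, 443, 220], 0.89)]
coil_stop_c [([445, 188, 456, 199], 0.68)]
plunger_c [([352, 215, 381, 228], 0.72), ([290, 196, 325, 218], 0.61), ([252, 281, 270, 313], 0.59), ([298, 151, 314, 181], 0.51)]
crank_c [([402, 228, 430, 256], 0.69)]
star_c []
bat_c [([372, 184, 401, 207], 0.82), ([334, 154, 480, 268], 0.36)]
parts_mat [([333, 157, 464, 270], 0.96)]
side [ 0.553 -0.622  0.719] [-0.094  0.685 -0.723]
base_plate [([327, 310, 422, 439], 0.75), ([318, 210, 356, 221], 0.4)]
coil_bracket [([367, 350, 399, 368], 0.67)]
bushing [([327, 308, 353, 334], 0.88)]
coil_c [([375, 163, 410, 194], 0.85)]
coil_stop_c [([393, 141, 406, 164], 0.6)]
plunger_c [([241, 212, 286, 230], 0.78), ([320, 211, 361, 219], 0.77), ([383, 207, 422, 227], 0.71), ([256, 322, 292, 345], 0.65)]
crank_c [([381, 207, 422, 227], 0.88)]
star_c []
bat_c [([324, 172, 359, 
[... 561 characters left out ...]
': 1.65, 'joint_positions': array([-5.60131158, 21.93835273,  2.51731747, 91.55063452, -1.0233774 ,
       66.530412  , -2.85843346]), 'qvel': array([ 0.02989466,  0.0662388 ,  0.07554791,  0.05158141, -0.08937204,
       -0.12424782,  0.11104084]), 'effort': array([ 1.07736705e-03, -4.33427489e+01,  1.02332935e+00, -2.49904937e+01,
        1.04686024e-02,  1.81457301e-03, -1.08815826e-06]), 'tool_pos': array([ 6.50028944e-01, -3.30595988e-05,  3.03890613e-01]), 'ee_rot': array([1.79996815e+02, 1.34517010e-03, 9.00000809e+01]), 'ft_force': array([-0.44820186, -0.3630765 ,  0.48322838]), 'torque': array([-0.00439495, -0.02929644, -0.00010808]), 'grip_force': 0.0, 'width': 0.08555261086813921}
```

View scene.

View pics/scene0.png

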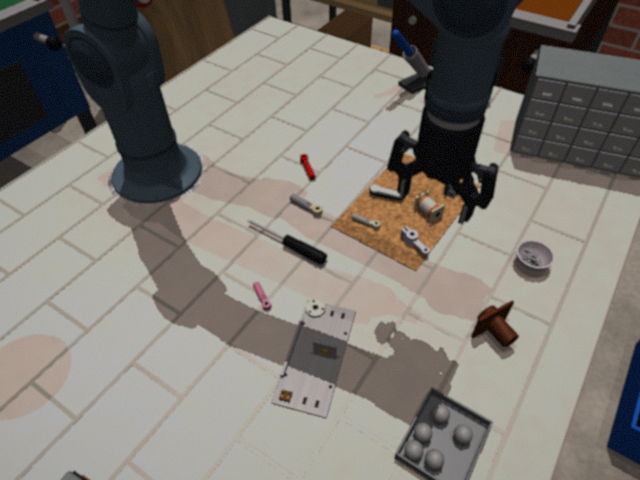

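Run:
```python
import cv2
a=cv2.imread("pics/side0.png")[120:460,220:450]
cv2.imwrite("pics/side0c.png",cv2.resize(a,None,fx=1.75,fy=1.75,interpolation=cv2.INTER_CUBIC))
a=cv2.imread("pics/scene0.png")[140:290,230:480]
cv2.imwrite("pics/scene0c.png",cv2.resize(a,None,fx=3.2,fy=3.2,interpolation=cv2.INTER_CUBIC))
```

```text
(no output)
```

View pics/scene0c.png

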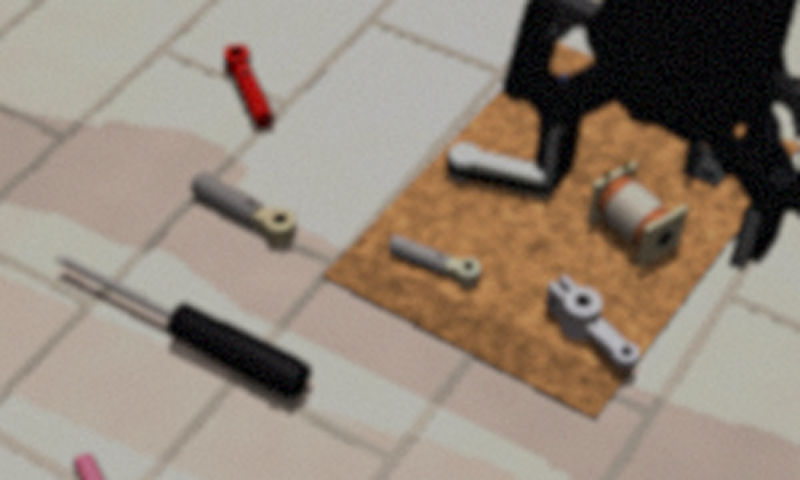

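View pics/side0c.png

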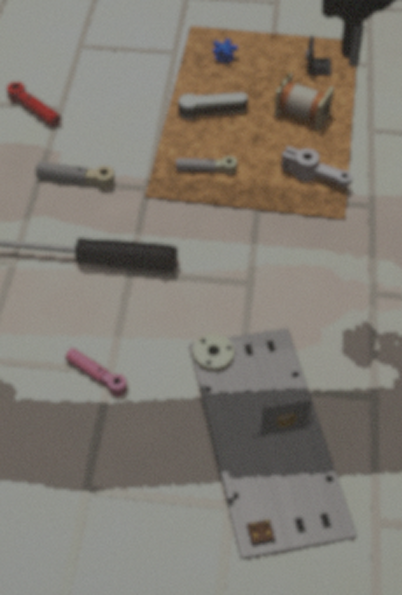

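Four plunger-like things: red (308,167), pink (262,295), large steel/cream (307,206), small steel/cream (366,221, on the mat). The grey/cream small one on the mat fits: not pink or red, and the smaller of its colour. The enlarged crop confirms this. The side crop shows the bushing at the mat-side end of the plate (342,320), the tag at (369,424) and the stop behind the coil at the mat's far edge.

Run:
```python
from h import *
c=r.capture("side")
f=lambda u,v:(220+u/1.75,120+v/1.75)
for n,p,z in [("bush",(213,350),.01),("tag",(260,532),.01),("bracket",(284,432),.004),("c1",(193,343),.004),("c2",(288,330),.004),("c3",(355,537),.004),("c4",(243,557),.004),
 ("coil",(303,104),.021),("stop",(318,58),.02),("pl tail",(178,164),.01),("pl eye",(229,163),.01),("crank boss",(307,160),.027),("crank eye",(344,182),.02),("bat",(215,102),.015),("star",(225,50),.015),
 ("m1",(190,28),.003),("m2",(357,40),.003),("m3",(345,218),.003),("m4",(148,198),.003)]:
    print(n,at(c,f(*p),z).round(3))
c=r.capture("wrist"); print(proj(c,[[.65,0,0],[.7,0,0],[.65,.05,0]]))
t=r.get_obs(); M=R.from_euler('xyz',t["ee_rot"],degrees=True).as_matrix(); o,d=ray(c,(320,240))
print("cam in tool",M.T@(o-t["tool_pos"]),M.T@d, M.round(2))
```

```text
bush [ 0.513 -0.112]
tag [ 0.564 -0.274]
bracket [ 0.578 -0.182]
c1 [ 0.495 -0.102]
c2 [ 0.577 -0.079]
c3 [ 0.636 -0.267]
c4 [ 0.553 -0.292]
coil [0.578 0.21 ]
stop [0.592 0.292]
pl tail [0.455 0.115]
pl eye [0.507 0.122]
crank boss [0.585 0.117]
crank eye [0.623 0.097]
bat [0.484 0.21 ]
star [0.487 0.302]
m1 [0.44  0.356]
m2 [0.637 0.353]
m3 [0.626 0.064]
m4 [0.431 0.07 ]
[[318.30415517 199.17037329]
 [364.40843597 199.22354469]
 [318.33864235 152.09877508]]
cam in tool [ 0.07919544 -0.00069421 -0.06918801] [-0.31966196  0.00658443  0.947604  ] [[-0.  1.  0.]
 [ 1.  0. -0.]
 [-0.  0. -1.]]
```

{"method": "carry_out", "body": {"steps": [{"x": -0.16, "y": -0.085, "z": 0.1}, {"x": -0.16, "y": -0.085, "z": 0.1}, {"x": -0.16, "y": -0.085, "z": 0.1}, {"x": -0.16, "y": -0.085, "z": 0.1}, {"x": -0.16, "y": -0.085, "z": 0.1}, {"x": -0.16, "y": -0.085, "z": 0.1}, {"x": -0.16, "y": -0.085, "z": 0.1}, {"x": -0.16, "y": -0.085, "z": 0.1}]}}

```text
invalid input at $.steps[0]: expected keys x, y, z, rx, ry, rz
```

Run:
```python
from h import *
c=r.capture("wrist"); save(c,"w1",None,1.25); print(r.get_obs()["time"])
np.save("w1.npy",c,allow_pickle=True)
```

```text
1.8
```

View pics/w1.png

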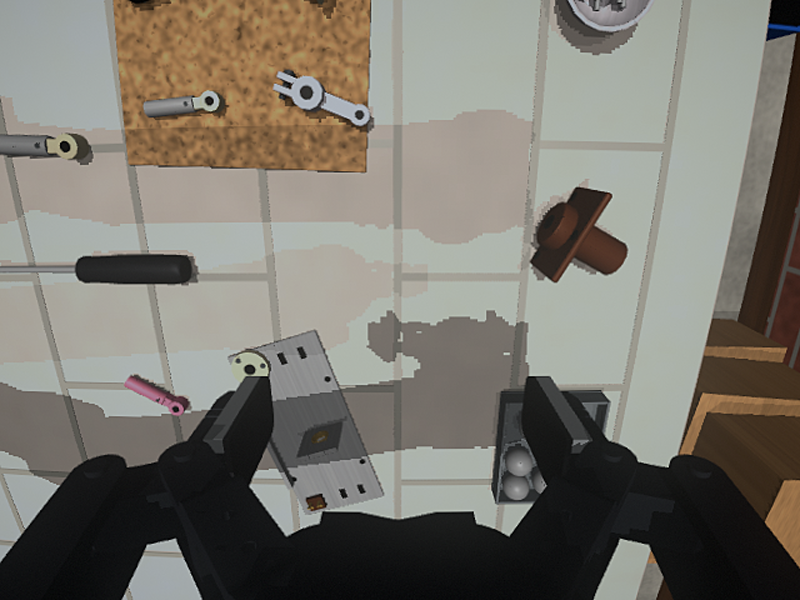

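{"method": "carry_out", "body": {"steps": [{"x": 0.4, "y": -0.02, "z": -0.07}, {"x": 0.4, "y": -0.02, "z": -0.07}, {"x": 0.4, "y": -0.02, "z": -0.07}, {"x": 0.4, "y": -0.02, "z": -0.07}, {"x": 0.4, "y": -0.02, "z": -0.07}, {"x": 0.4, "y": -0.02, "z": -0.07}, {"x": 0.4, "y": -0.02, "z": -0.07}, {"x": 0.4, "y": -0.02, "z": -0.07}]}}

```text
invalid input at $.steps[0]: expected keys x, y, z, rx, ry, rz
```

{"method": "carry_out", "body": {"steps": [{"x": 0.0}, {"x": 0.0}, {"x": 0.0}]}}

```text
invalid input at $.steps[0]: expected keys x, y, z, rx, ry, rz
```

Run:
```python
from h import *
c=r.capture("wrist"); save(c,"w2",None,1.25); print(r.get_obs()["time"],r.get_obs()["tool_pos"])
np.save("w2.npy",c,allow_pickle=True)
```

```text
1.85 [6.49985617e-01 4.09291029e-05 3.03873171e-01]
```

View pics/w2.png

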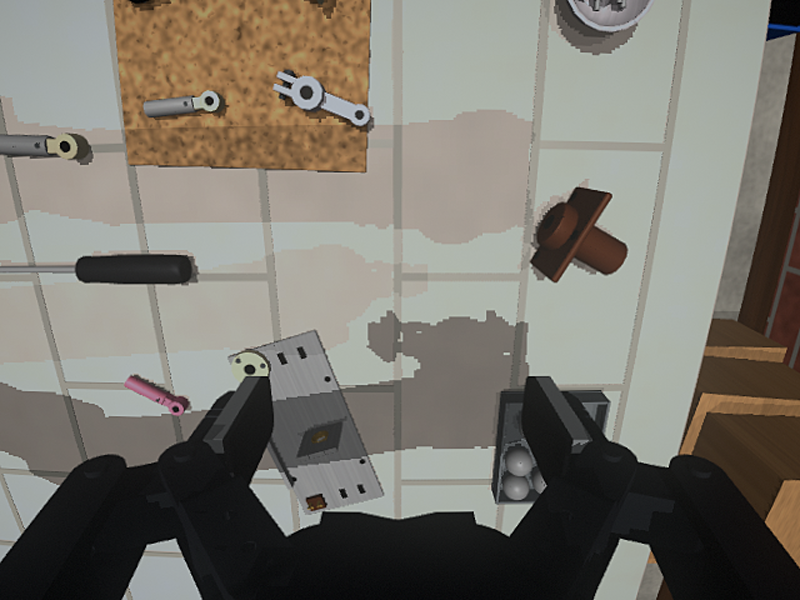

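The wrist view shows the plate in part behind the finger (bushing at (199,291) px, tag (253,401)); the small plunger is at (146,83) and the crank at (258,79). The calls were refused because every key is needed, so I'm sending them again.

{"method": "carry_out", "body": {"steps": [{"x": -0.245, "y": -0.085, "z": 0.1, "rx": 0, "ry": 0, "rz": 0}, {"x": -0.245, "y": -0.085, "z": 0.1, "rx": 0, "ry": 0, "rz": 0}, {"x": -0.245, "y": -0.085, "z": 0.1, "rx": 0, "ry": 0, "rz": 0}, {"x": -0.245, "y": -0.085, "z": 0.1, "rx": 0, "ry": 0, "rz": 0}, {"x": -0.245, "y": -0.085, "z": 0.1, "rx": 0, "ry": 0, "rz": 0}, {"x": -0.245, "y": -0.085, "z": 0.1, "rx": 0, "ry": 0, "rz": 0}, {"x": -0.245, "y": -0.085, "z": 0.1, "rx": 0, "ry": 0, "rz": 0}, {"x": -0.245, "y": -0.085, "z": 0.1, "rx": 0, "ry": 0, "rz": 0}]}}

```text
time: 2.65
tool_pos: [0.5648, -0.2454, 0.2037]
ee_rot: [-180.0, -0.0, 89.9]
ft_force: [-0.3, 0.7, -0.2]
width: 0.0861
grip_force: 0.0
```

Run:
```python
from h import *
for i in range(3): c=r.capture("wrist")
save(c,"w3",(60,0,500,330),1.8); o=r.get_obs(); print(o["time"],o["tool_pos"],np.abs(o["qvel"]).max())
np.save("w1.npy",c,allow_pickle=True)
```

```text
2.8 [ 0.5667155  -0.24245838  0.20462219] 0.35291438907087785
```

View pics/w3.png

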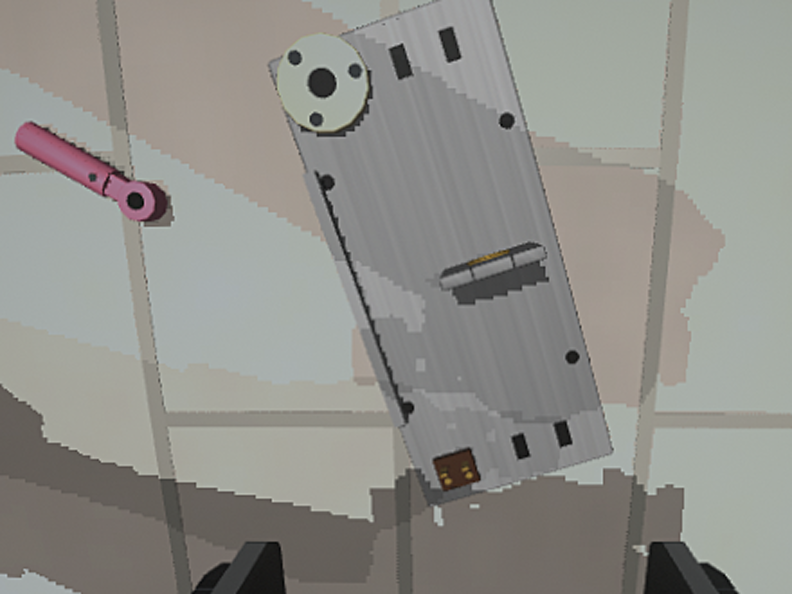

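The crop shows the plate clearly: bushing at full-image (239,46), tag (314,261), bracket top around (334,148). Fitting the plate's pose from these.

```bash
cat >> h.py <<'E'
def fit(c,pts,x0):
    from scipy.optimize import least_squares
    uv=np.array([p[0] for p in pts],float); L=np.array([p[1] for p in pts],float)
    def W(x): 
        a=np.radians(x[2]*100); s,k=np.sin(a),np.cos(a)
        return np.c_[x[0]+k*L[:,0]-s*L[:,1],x[1]+s*L[:,0]+k*L[:,1],L[:,2]]
    q=least_squares(lambda x:(proj(c,W(x))-uv).ravel(),[x0[0],x0[1],x0[2]/100],loss="soft_l1",f_scale=1)
    return np.array([q.x[0],q.x[1],q.x[2]*100]), (proj(c,W(q.x))-uv).round(1)
E
python3 - <<'E'
from h import *
c=np.load("w1.npy",allow_pickle=True).item()
f=lambda u,v:(60+u/1.8,v/1.8)
pts=[(f(322,82),(-.026,.084,.010)),(f(458,469),(-.026,-.084,.017)),(f(612,453),(.045,-.1,.004)),(f(430,505),(-.045,-.1,.004)),(f(268,65),(-.045,.1,.004)),
(f(441,287),(-.003,-.0025,.046)),(f(546,256),(.033,-.0025,.046))]
x,e=fit(c,pts,(.565,-.185,15)); print(x,e.tolist()); np.save("plate.npy",x)
a=np.radians(x[2]); Rm=np.array([[np.cos(a),-np.sin(a)],[np.sin(a),np.cos(a)]])
for n,p in dict(coil=(15,-30),stop=(15,-62.5),plunger=(15,35),crank=(-26,84)).items(): print(n,(x[:2]+Rm@np.array(p)/1000).round(4))
E
```

```text
[ 0.56230438 -0.18292596 17.96565703] [[-0.1, -1.2], [-0.3, 4.4], [2.2, -0.2], [-0.2, 1.5], [-1.6, -3.7], [3.7, 0.5], [-0.5, 0.2]]
coil [ 0.5858 -0.2068]
stop [ 0.5959 -0.2378]
plunger [ 0.5658 -0.145 ]
crank [ 0.5117 -0.111 ]
```

{"method": "carry_out", "body": {"steps": [{"x": 0.42, "y": 0.0, "z": -0.04, "rx": 0, "ry": 0, "rz": 0}, {"x": 0.42, "y": 0.0, "z": -0.04, "rx": 0, "ry": 0, "rz": 0}, {"x": 0.42, "y": 0.0, "z": -0.04, "rx": 0, "ry": 0, "rz": 0}, {"x": 0.42, "y": 0.0, "z": -0.04, "rx": 0, "ry": 0, "rz": 0}, {"x": 0.42, "y": 0.0, "z": -0.04, "rx": 0, "ry": 0, "rz": 0}, {"x": 0.42, "y": 0.0, "z": -0.04, "rx": 0, "ry": 0, "rz": 0}, {"x": 0.42, "y": 0.0, "z": -0.04, "rx": 0, "ry": 0, "rz": 0}, {"x": 0.42, "y": 0.0, "z": -0.04, "rx": 0, "ry": 0, "rz": 0}]}}

```text
time: 3.6
tool_pos: [0.5645, 0.1577, 0.2431]
ee_rot: [179.9, -0.1, 90.2]
ft_force: [0.9, 0.4, -0.1]
width: 0.0853
grip_force: 0.0
```

{"method": "carry_out", "body": {"steps": [{"x": 0.02, "y": 0.0, "z": 0, "rx": 0, "ry": 0, "rz": 0}, {"x": 0.02, "y": 0.0, "z": 0, "rx": 0, "ry": 0, "rz": 0}]}}

```text
time: 3.8
tool_pos: [0.5636, 0.1821, 0.2431]
ee_rot: [179.9, -0.3, 90.7]
ft_force: [-1.2, -0.1, -0.8]
width: 0.0852
grip_force: 0.0
```

Run:
```python
from h import *
for i in range(3): c=r.capture("wrist")
save(c,"w4",(160,0,520,340),1.75); o=r.get_obs(); print(o["time"],o["tool_pos"],np.abs(o["qvel"]).max())
np.save("w2.npy",c,allow_pickle=True)
```

```text
3.95 [0.56493958 0.17269356 0.24197619] 1.6023019950593853
```

View pics/w4.png

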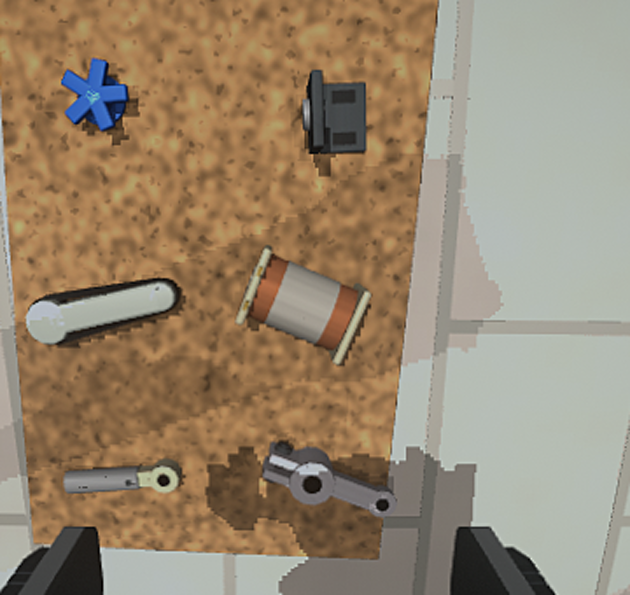

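The mat view shows, in crop pixels: the star (95,95), stop (337,112) with its plug to the left, coil (305,305) with its lug end at upper left, bat (105,310), plunger (122,480) with its eye to the right, and crank boss (312,484) with its eye at (382,505).

Run:
```python
from h import *
c=np.load("w1.npy",allow_pickle=True).item()
f=lambda u,v:(60+u/1.8,v/1.8)
P={}
for n,p,z in [("rtop",(495,10),.004),("rbot",(612,453),.004),("c4",(428,507),.004),("c1",(268,65),.004),("bottomR",(560,468),.004),("bush",(322,82),.010),("tag",(458,469),.015),("brL",(441,280),.046),("brR",(546,250),.046),("hole R up",(507,121),.004),("hole R lo",(572,357),.004),("top edge",(450,0),.004),("topedge2",(342,36),.004),("slotU1",(401,62),.004),("slotU2",(449,45),.004),("slotL1",(521,446),.004),("slotL2",(563,433),.004)]:
    P[n]=at(c,f(*p),z); print(n,P[n].round(4))
ang=lambda a,b:np.degrees(np.arctan2(*(P[b]-P[a])[::-1]))
print("right",ang("rbot","rtop")-90,"left",ang("c4","c1")-90,"end",ang("c4","rbot"),"br",ang("brL","brR"),"holes",ang("hole R lo","hole R up")-90,"top",ang("topedge2","top edge"),"bush-tag",ang("tag","bush")-90)
c=np.load("w2.npy",allow_pickle=True).item()
g=lambda u,v:(160+u/1.75,v/1.75)
for n,p,z in [("coil L top",(269,248),.039),("coil L bot",(240,322),.039),("coil R top",(369,292),.039),("coil R bot",(338,363),.039),("stop topL",(316,70),.037),("stop botL",(319,153),.037),("foot tr",(365,83),.007),("foot br",(365,151),.007),
 ("pl tail t",(65,472),.0093),("pl tail b",(66,492),.0093),("pl eye",(163,480),.017),("boss",(312,485),.027),("eye",(382,505),.02),("ear u",(283,450),.02),("ear l",(268,475),.02)]:
    print(n,at(c,g(*p),z).round(4))
```

```text
rtop [ 0.5776 -0.0852]
rbot [ 0.6342 -0.2644]
c4 [ 0.5495 -0.2916]
c1 [ 0.4896 -0.1041]
bottomR [ 0.6106 -0.2718]
bush [ 0.5117 -0.1118]
tag [ 0.5637 -0.2679]
brL [ 0.5579 -0.1835]
brR [ 0.5947 -0.1729]
hole R up [ 0.5829 -0.125 ]
hole R lo [ 0.6133 -0.2198]
top edge [ 0.5605 -0.0818]
topedge2 [ 0.519  -0.0942]
slotU1 [ 0.5415 -0.1036]
slotU2 [ 0.5601 -0.0976]
slotL1 [ 0.5923 -0.261 ]
slotL2 [ 0.6111 -0.2548]
right 17.532250764063562 left 17.723159377942878 end 17.842771864875097 br 15.943046245137648 holes 17.781692358629286 top 16.652988884969506 bush-tag 18.421478883915015
coil L top [0.5608 0.2403]
coil L bot [0.5479 0.2081]
coil R top [0.6049 0.2216]
coil R bot [0.5923 0.1895]
stop topL [0.5798 0.3111]
stop botL [0.5817 0.2791]
foot tr [0.6038 0.3122]
foot br [0.605 0.283]
pl tail t [0.4505 0.1219]
pl tail b [0.4498 0.11  ]
pl eye [0.505  0.1211]
boss [0.5826 0.1232]
eye [0.6203 0.1085]
ear u [0.5678 0.1394]
ear l [0.5602 0.1255]
```

{"method": "carry_out", "body": {"steps": [{"x": 0.042, "y": 0.0115, "z": 0.1, "rx": 0, "ry": 0, "rz": -67.7}, {"x": 0.042, "y": 0.0115, "z": 0.1, "rx": 0, "ry": 0, "rz": -67.7}, {"x": 0.042, "y": 0.0115, "z": 0.1, "rx": 0, "ry": 0, "rz": -67.7}, {"x": 0.042, "y": 0.0115, "z": 0.1, "rx": 0, "ry": 0, "rz": -67.7}, {"x": 0.042, "y": 0.0115, "z": 0.1, "rx": 0, "ry": 0, "rz": -67.7}, {"x": 0.042, "y": 0.0115, "z": 0.1, "rx": 0, "ry": 0, "rz": -67.7}, {"x": 0.042, "y": 0.0115, "z": 0.1, "rx": 0, "ry": 0, "rz": -67.7}, {"x": 0.042, "y": 0.0115, "z": 0.1, "rx": 0, "ry": 0, "rz": -67.7}]}}

```text
time: 4.75
tool_pos: [0.5772, 0.212, 0.1416]
ee_rot: [-179.9, 0.0, 157.8]
ft_force: [-0.7, 0.3, -0.5]
width: 0.0856
grip_force: 0.0
```

{"method": "carry_out", "body": {"steps": [{"x": 0, "y": 0, "z": 0, "rx": 0, "ry": 0, "rz": 0}, {"x": 0, "y": 0, "z": 0, "rx": 0, "ry": 0, "rz": 0}, {"x": 0, "y": 0, "z": 0, "rx": 0, "ry": 0, "rz": 0}]}}

```text
time: 5.05
tool_pos: [0.5768, 0.2141, 0.1418]
ee_rot: [-180.0, 0.0, 157.5]
ft_force: [0.6, -0.5, 0.3]
width: 0.0853
grip_force: 0.0
```

```bash
cat >> h.py <<'E'
def look(n,box=None,s=1.25):
    c=r.capture("wrist"); save(c,n,box,s); o=r.get_obs()
    print("t",o["time"],"tcp",o["tool_pos"].round(4),"rot",o["ee_rot"].round(2),"F",o["ft_force"].round(1),"qv",np.abs(o["qvel"]).max().round(2))
    np.save("last.npy",c,allow_pickle=True); return c
def move(target,toolyang):
    "tool-frame shift to bring TCP to target with tool y at world angle toolyang (deg), tool down"
    o=r.get_obs(); M=R.from_euler('xyz',o["ee_rot"],degrees=True)
    cur=np.degrees(np.arctan2(M.as_matrix()[1,1],M.as_matrix()[0,1]))
    a=np.radians(toolyang); X=np.array([-np.sin(a),np.cos(a),0]); Y=np.array([np.cos(a),np.sin(a),0])
    D=R.from_matrix(np.c_[X,Y,[0,0,-1.]])
    print("now tool y ang",cur.round(2),"at",o["tool_pos"].round(4),"shift",M.inv().apply(np.array(target)-o["tool_pos"]).round(4),"rotvec",np.degrees((M.inv()*D).as_rotvec()).round(1))
E
python3 - <<'E'
from h import *
c=look("w5",(120,100,520,400),2)
print(proj(c,[[.5765,.215,.039]]))
E
```

```text
t 5.1 tcp [0.5767 0.2145 0.1418] rot [-1.7997e+02  2.0000e-02  1.5756e+02] F [-0.6 -0.4  0.8] qv 0.44
[[319.63307689 277.14547021]]
```

View pics/w5.png

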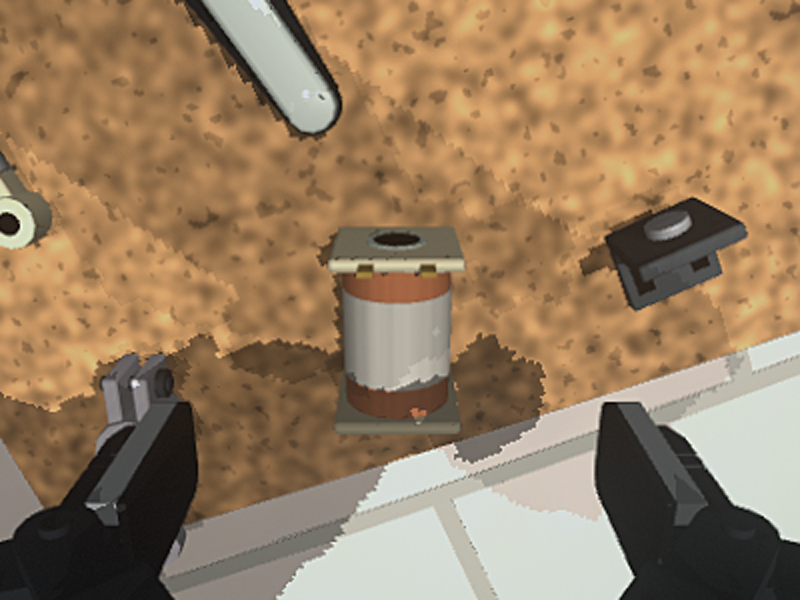

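The coil stands centred between the fingers (axis at column 319, finger middle at 318), with its lug end at the top. Descending and gripping.

{"method": "carry_out", "body": {"steps": [{"x": 0, "y": 0, "z": 0.03, "rx": 0, "ry": 0, "rz": 0}, {"x": 0, "y": 0, "z": 0.055, "rx": 0, "ry": 0, "rz": 0}, {"x": 0, "y": 0, "z": 0.063, "rx": 0, "ry": 0, "rz": 0}, {"x": 0, "y": 0, "z": 0.063, "rx": 0, "ry": 0, "rz": 0}, {"x": 0, "y": 0, "z": 0.063, "rx": 0, "ry": 0, "rz": 0}], "fingers": 0.7, "newtons": 35}}

```text
time: 5.6
tool_pos: [0.5771, 0.2156, 0.0796]
ee_rot: [179.9, 0.1, 157.7]
ft_force: [0.9, -0.3, 0.2]
width: 0.0601
grip_force: 0.0
```

{"method": "carry_out", "body": {"steps": [{"x": 0, "y": 0, "z": 0, "rx": 0, "ry": 0, "rz": 0}, {"x": 0, "y": 0, "z": 0, "rx": 0, "ry": 0, "rz": 0}, {"x": 0, "y": 0, "z": 0, "rx": 0, "ry": 0, "rz": 0}, {"x": 0, "y": 0, "z": 0, "rx": 0, "ry": 0, "rz": 0}, {"x": 0, "y": 0, "z": 0, "rx": 0, "ry": 0, "rz": 0}, {"x": 0, "y": 0, "z": 0, "rx": 0, "ry": 0, "rz": 0}], "fingers": 0}}

```text
time: 6.2
tool_pos: [0.5775, 0.2155, 0.0804]
ee_rot: [179.9, 0.1, 157.7]
ft_force: [-0.8, -0.7, 6.0]
width: 0.0297
grip_force: 34.9
```

Run:
```python
from h import *
o=r.get_obs(); print(o["width"],o["grip_force"],o["ft_force"])
move((.5854,-.2070,.16),17.75)
```

```text
0.02974683380851029 34.903759360313416 [-0.80651247 -0.71953669  6.02985758]
now tool y ang 67.69 at [0.5775 0.2155 0.0804] shift [-0.1678 -0.3877 -0.0798] rotvec [ 0.1  0.1 49.9]
```

{"method": "carry_out", "body": {"steps": [{"x": 0, "y": 0, "z": -0.04, "rx": 0, "ry": 0, "rz": 0}, {"x": 0, "y": 0, "z": -0.08, "rx": 0, "ry": 0, "rz": 0}, {"x": -0.168, "y": -0.388, "z": -0.08, "rx": 0, "ry": 0, "rz": 49.9}, {"x": -0.168, "y": -0.388, "z": -0.08, "rx": 0, "ry": 0, "rz": 49.9}, {"x": -0.168, "y": -0.388, "z": -0.08, "rx": 0, "ry": 0, "rz": 49.9}, {"x": -0.168, "y": -0.388, "z": -0.08, "rx": 0, "ry": 0, "rz": 49.9}, {"x": -0.168, "y": -0.388, "z": -0.08, "rx": 0, "ry": 0, "rz": 49.9}, {"x": -0.168, "y": -0.388, "z": -0.08, "rx": 0, "ry": 0, "rz": 49.9}]}}

```text
time: 7.0
tool_pos: [0.5816, -0.0865, 0.1586]
ee_rot: [-180.0, -0.0, 107.5]
ft_force: [-0.3, -0.1, -2.1]
width: 0.03
grip_force: 35.3
```

Run:
```python
from h import *
o=r.get_obs(); print(o["width"],o["grip_force"],o["ft_force"])
move((.5854,-.2070,.15),17.75)
```

```text
0.02995615176235715 35.319820046424866 [-0.31395757 -0.08825531 -2.12857481]
now tool y ang 17.5 at [ 0.5816 -0.0865  0.1586] shift [-0.116  -0.0326  0.0085] rotvec [-0.  -0.  -0.2]
```

{"method": "carry_out", "body": {"steps": [{"x": -0.117, "y": -0.033, "z": 0.008, "rx": 0, "ry": 0, "rz": 0}, {"x": -0.117, "y": -0.033, "z": 0.008, "rx": 0, "ry": 0, "rz": 0}, {"x": -0.117, "y": -0.033, "z": 0.008, "rx": 0, "ry": 0, "rz": 0}, {"x": -0.117, "y": -0.033, "z": 0.008, "rx": 0, "ry": 0, "rz": 0}, {"x": -0.117, "y": -0.033, "z": 0.008, "rx": 0, "ry": 0, "rz": 0}, {"x": -0.117, "y": -0.033, "z": 0.008, "rx": 0, "ry": 0, "rz": 0}]}}

```text
time: 7.6
tool_pos: [0.5868, -0.2036, 0.1504]
ee_rot: [180.0, -0.1, 108.0]
ft_force: [0.4, 0.9, -1.3]
width: 0.0299
grip_force: 35.3
```

Run:
```python
from h import *
c=look("w6",(160,100,480,340),2.5)
move((.5854,-.2070,.0825),17.75)
```

```text
t 7.65 tcp [ 0.587  -0.2033  0.1505] rot [ 1.7998e+02 -1.1000e-01  1.0801e+02] F [-0.2 -0.2 -2.1] qv 0.36
now tool y ang 18.01 at [ 0.587  -0.2033  0.1505] shift [-0.0031 -0.0027  0.068 ] rotvec [ 0.  -0.1  0.3]
```

View pics/w6.png

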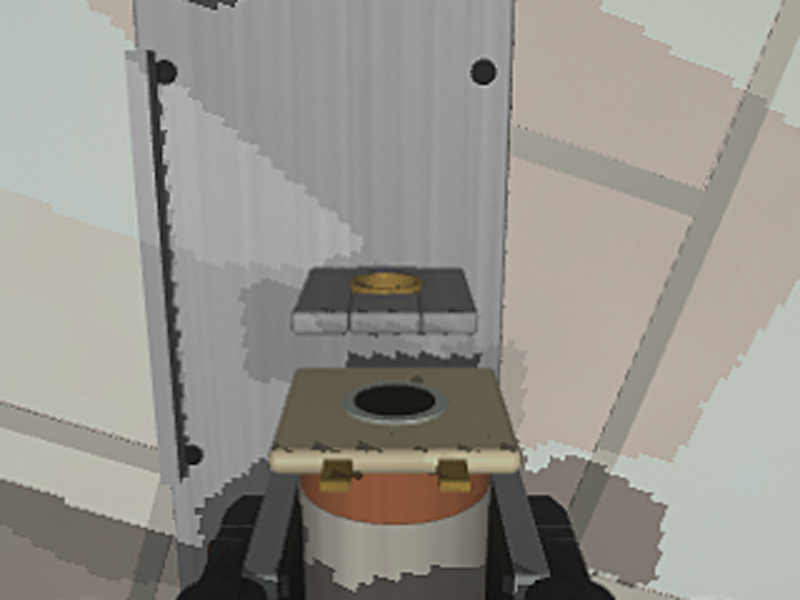

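Run:
```python
from h import *
c=np.load("last.npy",allow_pickle=True).item(); f=lambda u,v:(160+u/2.5,100+v/2.5)
a=np.radians(17.75); Y=np.array([-np.sin(a),np.cos(a)]); X=np.array([np.cos(a),np.sin(a)]); o=np.array([.562,-.183])
def pl(n,uv,z):
    w=at(c,f(*uv),z)-o; print(n,"plate xy mm",(1e3*np.array([w@X,w@Y])).round(1))
pl("coil L",(272,452),.1093); pl("coil R",(519,450),.1093)
pl("br fL",(294,313),.046); pl("br fR",(476,311),.046); pl("br bL",(293,333),.046); pl("br bR",(476,331),.046)
pl("holes",(167,72),.004);pl("h2",(483,72),.004);pl("edge r",(512,100),.004);pl("edge r",(501,320),.004);pl("h3",(193,455),.004)
t=r.get_obs()["tool_pos"][:2]-o; print("tcp",t@X*1e3,t@Y*1e3)
```

```text
coil L plate xy mm [-0.3  0. ]
coil R plate xy mm [33.9  0.4]
br fL plate xy mm [-4.   1.7]
br fR plate xy mm [33.5  2.3]
br bL plate xy mm [-4.4 -2.6]
br bR plate xy mm [33.7 -2. ]
holes plate xy mm [-37.6  49.2]
h2 plate xy mm [37.5 49.2]
edge r plate xy mm [44.7 42.8]
edge r plate xy mm [ 44.2 -12.1]
h3 plate xy mm [-37.8 -50.6]
tcp 17.64974348503745 -26.968284943392337
```

{"method": "carry_out", "body": {"steps": [{"x": -0.008, "y": -0.002, "z": 0, "rx": 0, "ry": 0, "rz": 0}, {"x": -0.008, "y": -0.002, "z": 0, "rx": 0, "ry": 0, "rz": 0}, {"x": -0.008, "y": -0.002, "z": 0.03, "rx": 0, "ry": 0, "rz": 0}, {"x": -0.008, "y": -0.002, "z": 0.055, "rx": 0, "ry": 0, "rz": 0}, {"x": -0.008, "y": -0.002, "z": 0.0675, "rx": 0, "ry": 0, "rz": 0}, {"x": -0.008, "y": -0.002, "z": 0.0675, "rx": 0, "ry": 0, "rz": 0}, {"x": -0.008, "y": -0.002, "z": 0.0675, "rx": 0, "ry": 0, "rz": 0}, {"x": -0.008, "y": -0.002, "z": 0.0675, "rx": 0, "ry": 0, "rz": 0}]}}

```text
time: 8.45
tool_pos: [0.5878, -0.2146, 0.084]
ee_rot: [179.9, 0.0, 107.8]
ft_force: [-0.2, 0.9, -1.6]
width: 0.03
grip_force: 35.8
```

```bash
cat >> h.py <<'E'
A=np.radians(17.75); PX=np.array([np.cos(A),np.sin(A)]); PY=np.array([-np.sin(A),np.cos(A)]); PO=np.array([.562,-.183])
def tp():
    o=r.get_obs(); t=o["tool_pos"][:2]-PO; print("tcp in plate mm",round(t@PX*1e3,1),round(t@PY*1e3,1),"z",round(o["tool_pos"][2]*1e3,1),"rot",o["ee_rot"].round(2),"F",o["ft_force"].round(1),"w",round(o["width"]*1e3,1),"grip",round(o["grip_force"],1),"qv",np.abs(o["qvel"]).max().round(2),"t",o["time"])
E
python3 - <<'E'
from h import *
tp()
E
```

```text
tcp in plate mm 15.0 -38.0 z 84.0 rot [1.7993e+02 5.0000e-02 1.0781e+02] F [-0.2  0.9 -1.6] w 30.0 grip 35.8 qv 0.26 t 8.45
```

{"method": "carry_out", "body": {"steps": [{"x": 0.0069, "y": 0.0005, "z": 0, "rx": 0, "ry": 0, "rz": 0}, {"x": 0.0069, "y": 0.0005, "z": 0, "rx": 0, "ry": 0, "rz": 0}, {"x": 0.0069, "y": 0.0005, "z": 0.0015, "rx": 0, "ry": 0, "rz": 0}, {"x": 0.0069, "y": 0.0005, "z": 0.0025, "rx": 0, "ry": 0, "rz": 0}, {"x": 0.0069, "y": 0.0005, "z": 0.0025, "rx": 0, "ry": 0, "rz": 0}, {"x": 0.0069, "y": 0.0005, "z": 0.0025, "rx": 0, "ry": 0, "rz": 0}]}}

```text
time: 9.05
tool_pos: [0.5856, -0.2074, 0.0808]
ee_rot: [-180.0, -0.0, 107.8]
ft_force: [-0.6, 0.1, -0.5]
width: 0.0299
grip_force: 35.9
```

Run:
```python
from h import *
tp()
```

```text
tcp in plate mm 15.1 -30.4 z 80.8 rot [-1.8000e+02 -3.0000e-02  1.0781e+02] F [-0.6  0.1 -0.5] w 29.9 grip 35.9 qv 0.1 t 9.05
```

{"method": "carry_out", "body": {"steps": [{"x": 0, "y": 0, "z": 0, "rx": 0, "ry": 0, "rz": 0}, {"x": 0, "y": 0, "z": 0, "rx": 0, "ry": 0, "rz": 0}, {"x": 0, "y": 0, "z": 0, "rx": 0, "ry": 0, "rz": 0}, {"x": 0, "y": 0, "z": -0.02, "rx": 0, "ry": 0, "rz": 0}, {"x": 0, "y": 0, "z": -0.06, "rx": 0, "ry": 0, "rz": 0}, {"x": 0, "y": 0, "z": -0.1, "rx": 0, "ry": 0, "rz": 0}, {"x": 0, "y": 0, "z": -0.1, "rx": 0, "ry": 0, "rz": 0}], "fingers": 0.6}}

```text
time: 9.75
tool_pos: [0.5901, -0.2093, 0.188]
ee_rot: [179.3, 0.5, 107.8]
ft_force: [0.0, -1.4, 0.4]
width: 0.0513
grip_force: 0.0
```

Run:
```python
from h import *
tp(); look("w7",(160,130,480,450),1.5); move((.587,.2964,.15),93.5)
```

```text
tcp in plate mm 18.8 -33.7 z 188.0 rot [179.34   0.46 107.78] F [ 0.  -1.4  0.4] w 51.3 grip 0.0 qv 3.16 t 9.75
t 9.8 tcp [ 0.5884 -0.2088  0.1851] rot [179.58   0.29 107.78] F [ 0.1  0.6 -0.2] qv 3.64
now tool y ang 17.78 at [ 0.5884 -0.2088  0.1851] shift [0.4816 0.1527 0.0338] rotvec [  0.2   0.5 -75.7]
```

View pics/w7.png

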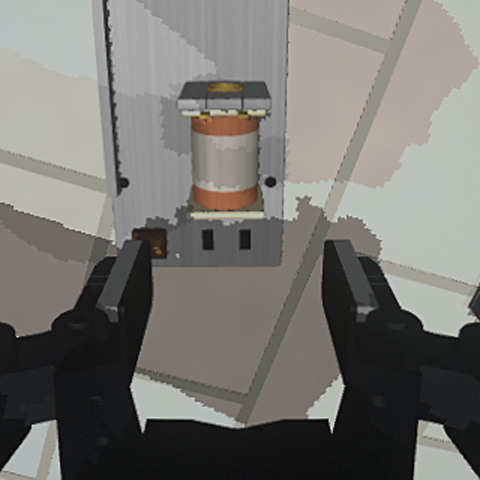

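The coil sits in line right behind the bracket (crop column 225), parallel to it. Next is the stop.

{"method": "carry_out", "body": {"steps": [{"x": 0.479, "y": 0.155, "z": 0.031, "rx": 0, "ry": 0, "rz": -75.75}, {"x": 0.479, "y": 0.155, "z": 0.031, "rx": 0, "ry": 0, "rz": -75.75}, {"x": 0.479, "y": 0.155, "z": 0.031, "rx": 0, "ry": 0, "rz": -75.75}, {"x": 0.479, "y": 0.155, "z": 0.031, "rx": 0, "ry": 0, "rz": -75.75}, {"x": 0.479, "y": 0.155, "z": 0.031, "rx": 0, "ry": 0, "rz": -75.75}, {"x": 0.479, "y": 0.155, "z": 0.031, "rx": 0, "ry": 0, "rz": -75.75}, {"x": 0.479, "y": 0.155, "z": 0.031, "rx": 0, "ry": 0, "rz": -75.75}, {"x": 0.479, "y": 0.155, "z": 0.031, "rx": 0, "ry": 0, "rz": -75.75}]}}

```text
time: 10.6
tool_pos: [0.5853, 0.1929, 0.1547]
ee_rot: [-180.0, -0.1, 176.9]
ft_force: [1.2, 0.5, -0.1]
width: 0.0514
grip_force: 0.0
```

Run:
```python
from h import *
tp(); move((.587,.2964,.15),93.5)
```

```text
tcp in plate mm 136.8 350.9 z 154.7 rot [-1.7995e+02 -1.2000e-01  1.7690e+02] F [ 1.2  0.5 -0.1] w 51.4 grip 0.0 qv 29.32 t 10.6
now tool y ang 86.9 at [0.5853 0.1929 0.1547] shift [0.0039 0.1034 0.0046] rotvec [-0.  -0.1 -6.6]
```

{"method": "carry_out", "body": {"steps": [{"x": 0.004, "y": 0.103, "z": 0.005, "rx": 0, "ry": 0, "rz": -7}, {"x": 0.004, "y": 0.103, "z": 0.005, "rx": 0, "ry": 0, "rz": -7}, {"x": 0.004, "y": 0.103, "z": 0.005, "rx": 0, "ry": 0, "rz": -7}, {"x": 0.004, "y": 0.103, "z": 0.005, "rx": 0, "ry": 0, "rz": -7}, {"x": 0.004, "y": 0.103, "z": 0.005, "rx": 0, "ry": 0, "rz": -7}, {"x": 0.004, "y": 0.103, "z": 0.005, "rx": 0, "ry": 0, "rz": -7}]}}

```text
time: 11.2
tool_pos: [0.5893, 0.2913, 0.1503]
ee_rot: [-179.9, -0.1, -176.7]
ft_force: [0.4, -0.8, 0.4]
width: 0.0511
grip_force: 0.0
```

Run:
```python
from h import *
c=look("w8",(180,130,460,370),2.8); move((.587,.2964,.082),93.5)
print(proj(c,[[.580,.296,.037]]))
print(r.find_in("coil_stop_c",c)[:2])
```

```text
t 11.25 tcp [0.5894 0.2914 0.1506] rot [-1.7988e+02 -3.0000e-02 -1.7666e+02] F [-0.2  0.6  0.3] qv 0.39
now tool y ang 93.34 at [0.5894 0.2914 0.1506] shift [0.0021 0.0052 0.0686] rotvec [-0.1 -0.  -0.2]
[[327.52024833 255.66008359]]
[{'box': [301.8, 234.3, 359.5, 276.9], 'score': 0.62}]
```

View pics/w8.png

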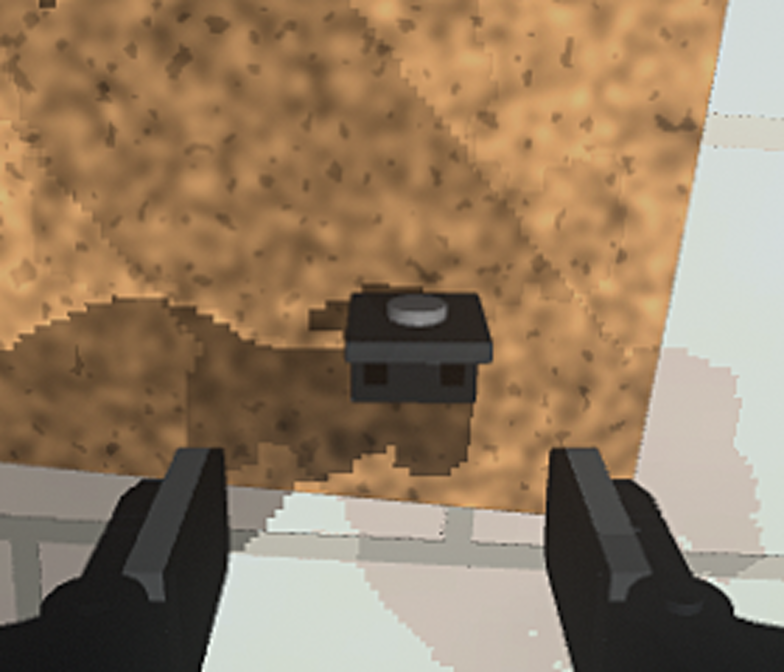

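The stop is slightly right of the fingers' middle: upright top strip at crop (345–492, 342–359), plug facing up towards the camera.

Run:
```python
from h import *
c=np.load("last.npy",allow_pickle=True).item(); f=lambda u,v:(180+u/2.8,130+v/2.8)
p=np.array([at(c,f(*q),.037) for q in [(345,344),(492,342),(346,361),(492,358)]]); print(p.round(4),p.mean(0).round(4))
d=(p[1]-p[0]+p[3]-p[2])/2; an=np.degrees(np.arctan2(d[1],d[0])); print("y ang",an,np.linalg.norm(d))
m=p.mean(0); s=np.radians(an-90); g=m+.0065*np.array([np.cos(s),np.sin(s)]); print(g)
move((g[0],g[1],.082),an)
```

```text
[[0.5791 0.2824]
 [0.577  0.3115]
 [0.5828 0.2827]
 [0.5804 0.3118]] [0.5798 0.2971]
y ang 94.43748493020564 0.029206012369511546
[0.58629543 0.29762609]
now tool y ang 93.35 at [0.5894 0.2918 0.1509] shift [0.0028 0.0061 0.0689] rotvec [-0.1 -0.  -1.1]
```

{"method": "carry_out", "body": {"steps": [{"x": 0.003, "y": 0.006, "z": 0, "rx": 0, "ry": 0, "rz": -1.1}, {"x": 0.003, "y": 0.006, "z": 0.03, "rx": 0, "ry": 0, "rz": -1.1}, {"x": 0.003, "y": 0.006, "z": 0.055, "rx": 0, "ry": 0, "rz": -1.1}, {"x": 0.003, "y": 0.006, "z": 0.068, "rx": 0, "ry": 0, "rz": -1.1}, {"x": 0.003, "y": 0.006, "z": 0.068, "rx": 0, "ry": 0, "rz": -1.1}, {"x": 0.003, "y": 0.006, "z": 0.068, "rx": 0, "ry": 0, "rz": -1.1}]}}

```text
time: 11.9
tool_pos: [0.5856, 0.3007, 0.0837]
ee_rot: [180.0, 0.0, -175.3]
ft_force: [0.3, -0.2, 0.4]
width: 0.0513
grip_force: 0.0
```

{"method": "carry_out", "body": {"steps": [{"x": 0, "y": 0, "z": 0, "rx": 0, "ry": 0, "rz": 0}, {"x": 0, "y": 0, "z": 0, "rx": 0, "ry": 0, "rz": 0}, {"x": 0, "y": 0, "z": 0, "rx": 0, "ry": 0, "rz": 0}, {"x": 0, "y": 0, "z": 0, "rx": 0, "ry": 0, "rz": 0}, {"x": 0, "y": 0, "z": 0, "rx": 0, "ry": 0, "rz": 0}], "fingers": 0, "newtons": 30}}

```text
time: 12.4
tool_pos: [0.5864, 0.3009, 0.0851]
ee_rot: [180.0, 0.2, -175.4]
ft_force: [-0.4, -1.6, 5.9]
width: 0.0291
grip_force: 30.2
```

Run:
```python
from h import *
tp(); t=PO+PX*.0147+PY*(-.080); print(t); move((t[0],t[1],.16),17.75)
```

```text
tcp in plate mm 170.8 453.4 z 85.1 rot [ 1.7995e+02  1.6000e-01 -1.7535e+02] F [-0.4 -1.6  5.9] w 29.1 grip 30.2 qv 0.1 t 12.4
[ 0.60038936 -0.25471016]
now tool y ang 94.65 at [0.5864 0.3009 0.0851] shift [ 0.0309 -0.5548 -0.0754] rotvec [ 0.1  0.1 76.9]
```

{"method": "carry_out", "body": {"steps": [{"x": 0, "y": 0, "z": -0.04, "rx": 0, "ry": 0, "rz": 0}, {"x": 0, "y": 0, "z": -0.08, "rx": 0, "ry": 0, "rz": 0}, {"x": 0.031, "y": -0.555, "z": -0.08, "rx": 0, "ry": 0, "rz": 76.9}, {"x": 0.031, "y": -0.555, "z": -0.08, "rx": 0, "ry": 0, "rz": 76.9}, {"x": 0.031, "y": -0.555, "z": -0.08, "rx": 0, "ry": 0, "rz": 76.9}, {"x": 0.031, "y": -0.555, "z": -0.08, "rx": 0, "ry": 0, "rz": 76.9}, {"x": 0.031, "y": -0.555, "z": -0.08, "rx": 0, "ry": 0, "rz": 76.9}, {"x": 0.031, "y": -0.555, "z": -0.08, "rx": 0, "ry": 0, "rz": 76.9}]}}

```text
time: 13.2
tool_pos: [0.5924, -0.0013, 0.1631]
ee_rot: [180.0, -0.0, 132.8]
ft_force: [0.1, 0.7, -1.7]
width: 0.0283
grip_force: 30.1
```

Run:
```python
from h import *
tp(); move((.6004,-.2547,.16),17.75)
```

```text
tcp in plate mm 84.3 163.7 z 163.1 rot [ 1.7998e+02 -1.0000e-02  1.3276e+02] F [ 0.1  0.7 -1.7] w 28.3 grip 30.1 qv 27.43 t 13.2
now tool y ang 42.76 at [ 0.5924 -0.0013  0.1631] shift [-0.1915 -0.1661  0.0031] rotvec [ 0. -0. 25.]
```

{"method": "carry_out", "body": {"steps": [{"x": -0.1915, "y": -0.166, "z": 0.003, "rx": 0, "ry": 0, "rz": 25.2}, {"x": -0.1915, "y": -0.166, "z": 0.003, "rx": 0, "ry": 0, "rz": 25.2}, {"x": -0.1915, "y": -0.166, "z": 0.003, "rx": 0, "ry": 0, "rz": 25.2}, {"x": -0.1915, "y": -0.166, "z": 0.003, "rx": 0, "ry": 0, "rz": 25.2}, {"x": -0.1915, "y": -0.166, "z": 0.003, "rx": 0, "ry": 0, "rz": 25.2}, {"x": -0.1915, "y": -0.166, "z": 0.003, "rx": 0, "ry": 0, "rz": 25.2}, {"x": -0.1915, "y": -0.166, "z": 0.003, "rx": 0, "ry": 0, "rz": 25.2}, {"x": -0.1915, "y": -0.166, "z": 0.003, "rx": 0, "ry": 0, "rz": 25.2}]}}

```text
time: 14.0
tool_pos: [0.6026, -0.2509, 0.1596]
ee_rot: [180.0, -0.1, 108.0]
ft_force: [0.2, 1.4, -1.9]
width: 0.0289
grip_force: 30.1
```

Run:
```python
from h import *
tp(); t=PO+PX*.0147+PY*(-.080);move((t[0],t[1],.092),17.75); look("w9",(200,100,440,340),2.5)
```

```text
tcp in plate mm 18.0 -77.0 z 159.6 rot [ 1.7999e+02 -1.2000e-01  1.0797e+02] F [ 0.2  1.4 -1.9] w 28.9 grip 30.1 qv 1.51 t 14.0
now tool y ang 17.97 at [ 0.6026 -0.2509  0.1596] shift [-0.0031 -0.0033  0.0676] rotvec [ 0.  -0.1  0.2]
t 14.05 tcp [ 0.6029 -0.2498  0.1597] rot [ 1.7998e+02 -1.3000e-01  1.0807e+02] F [-0.8  0.2 -0.7] qv 0.65
```

View pics/w9.png

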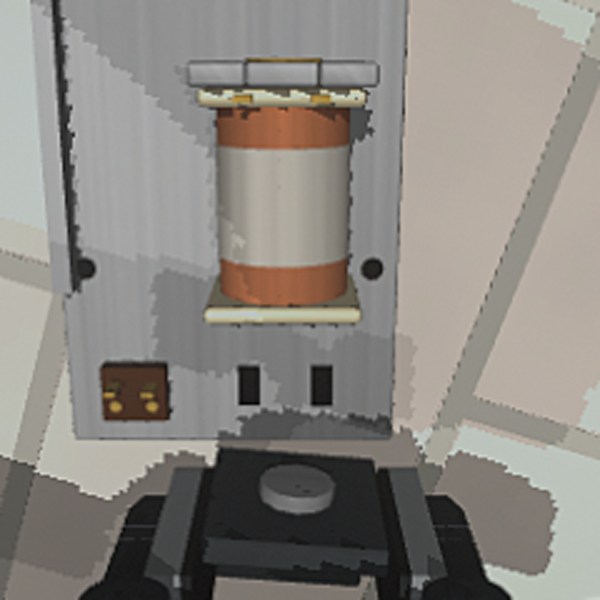

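The coil sits behind the bracket; the held stop (crop 205–387 × 450–570, plug towards the coil) is tilted slightly. Measuring it.

Run:
```python
from h import *
c=np.load("last.npy",allow_pickle=True).item(); f=lambda u,v:(200+u/2.5,100+v/2.5)
def pl(n,uv,z):
    w=at(c,f(*uv),z)-PO; print(n,(1e3*np.array([w@PX,w@PY])).round(1))
z=.1597-.0851+.037
for n,q in dict(fl=(206,541),fr=(387,547),bl=(214,575),br=(360,583)).items(): pl(n,q,z)
pl("base l",(218,452),z-.034); pl("base r",(383,460),z-.034)
pl("coil end L",(206,321),.040); pl("coil end R",(360,320),.040); pl("coil innerL",(206,309),.04);pl("coil front",(200,90),.04);pl("coil frontR",(366,90),.04)
pl("h3",(86,268),.004);pl("h4",(372,268),.004)
tp()
```

```text
fl [  3.8 -68. ]
fr [ 31.5 -69. ]
bl [  4.9 -74. ]
br [ 27.6 -75.4]
base l [  2.9 -69. ]
base r [ 34.2 -70.6]
coil end L [ -2.6 -54.4]
coil end R [ 32.1 -54. ]
coil innerL [ -2.5 -51.6]
coil front [-2.6 -4. ]
coil frontR [32.  -3.9]
h3 [-37.7 -50.6]
h4 [ 37.7 -50.4]
tcp in plate mm 18.6 -76.1 z 159.7 rot [ 1.7998e+02 -1.3000e-01  1.0807e+02] F [-0.8  0.2 -0.7] w 29.0 grip 30.1 qv 0.65 t 14.05
```

{"method": "carry_out", "body": {"steps": [{"x": 0.007, "y": -0.003, "z": 0, "rx": 0, "ry": 0, "rz": -2.3}, {"x": 0.007, "y": -0.003, "z": 0, "rx": 0, "ry": 0, "rz": -2.3}, {"x": 0.007, "y": -0.003, "z": 0.03, "rx": 0, "ry": 0, "rz": -2.3}, {"x": 0.007, "y": -0.003, "z": 0.055, "rx": 0, "ry": 0, "rz": -2.3}, {"x": 0.007, "y": -0.003, "z": 0.069, "rx": 0, "ry": 0, "rz": -2.3}, {"x": 0.007, "y": -0.003, "z": 0.069, "rx": 0, "ry": 0, "rz": -2.3}, {"x": 0.007, "y": -0.003, "z": 0.069, "rx": 0, "ry": 0, "rz": -2.3}]}}

```text
time: 14.75
tool_pos: [0.5979, -0.2467, 0.0916]
ee_rot: [180.0, 0.0, 110.2]
ft_force: [-0.1, -0.4, -0.4]
width: 0.0289
grip_force: 30.1
```

Run:
```python
from h import *
tp(); c=look("w10",(220,180,420,330),4)
def pp(x,y,z): w=PO+PX*x/1e3+PY*y/1e3; return [w[0],w[1],z]
print(proj(c,[pp(15,-54.4,.04),pp(15,-60,.04)]).round(0))
```

```text
tcp in plate mm 14.8 -71.6 z 91.6 rot [1.7997e+02 1.0000e-02 1.1023e+02] F [-0.1 -0.4 -0.4] w 28.9 grip 30.1 qv 1.27 t 14.75
t 14.8 tcp [ 0.5986 -0.2471  0.0924] rot [1.7990e+02 8.0000e-02 1.1022e+02] F [ 0.4 -0.7 -0.3] qv 0.78
[[322. 293.]
 [321. 306.]]
```

View pics/w10.png

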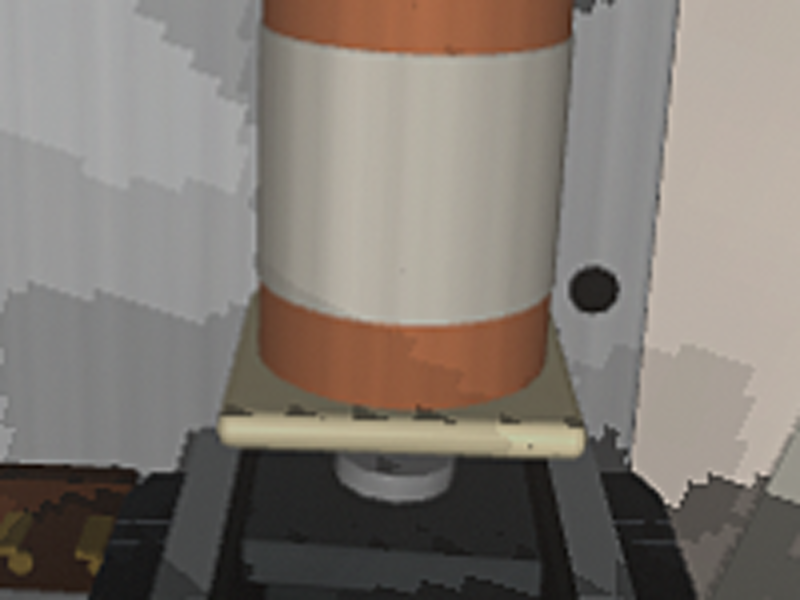

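The stop is down behind the coil: plug at crop (395,475), upright top line (243,541)–(540,556), coil's far flange edge at v≈450.

Run:
```python
from h import *
c=np.load("last.npy",allow_pickle=True).item(); f=lambda u,v:(220+u/4,180+v/4)
def pl(n,uv,z):
    w=at(c,f(*uv),z)-PO; print(n,(1e3*np.array([w@PX,w@PY])).round(1))
z=.037+.0924-.0851
pl("up fl",(243,541),z); pl("up fr",(540,556),z); pl("coil el",(222,446),.04); pl("coil er",(585,456),.04)
pl("plug front low edge / top",(395,500),z-.0095)
tp()
```

```text
up fl [ -0.2 -62.3]
up fr [ 28.  -62.7]
coil el [ -2.7 -54.6]
coil er [ 32.1 -54.1]
plug front low edge / top [ 14.3 -62.5]
tcp in plate mm 15.3 -72.2 z 92.4 rot [1.7990e+02 8.0000e-02 1.1022e+02] F [ 0.4 -0.7 -0.3] w 29.2 grip 30.1 qv 0.78 t 14.8
```

{"method": "carry_out", "body": {"steps": [{"x": 0, "y": 0.001, "z": 0.003, "rx": 0, "ry": 0, "rz": -1.2}, {"x": 0, "y": 0.001, "z": 0.005, "rx": 0, "ry": 0, "rz": -1.2}, {"x": 0.002, "y": 0.001, "z": 0.005, "rx": 0, "ry": 0, "rz": -1.2}, {"x": 0.0043, "y": 0.001, "z": 0.005, "rx": 0, "ry": 0, "rz": -1.2}, {"x": 0.0043, "y": 0.001, "z": 0.006, "rx": 0, "ry": 0, "rz": -1.2}, {"x": 0.0043, "y": 0.001, "z": 0.006, "rx": 0, "ry": 0, "rz": -1.2}, {"x": 0.0043, "y": 0.001, "z": 0.006, "rx": 0, "ry": 0, "rz": -1.2}]}}

```text
time: 15.5
tool_pos: [0.5972, -0.2426, 0.0861]
ee_rot: [180.0, 0.0, 111.4]
ft_force: [-1.9, -0.0, 6.3]
width: 0.0288
grip_force: 30.6
```

Run:
```python
from h import *
tp()
```

```text
tcp in plate mm 15.4 -67.5 z 86.1 rot [179.98   0.   111.39] F [-1.9 -0.   6.3] w 28.8 grip 30.6 qv 0.07 t 15.5
```

{"method": "carry_out", "body": {"steps": [{"x": 0, "y": 0, "z": 0, "rx": 0, "ry": 0, "rz": 0}, {"x": 0, "y": 0, "z": 0, "rx": 0, "ry": 0, "rz": 0}, {"x": 0, "y": 0, "z": 0, "rx": 0, "ry": 0, "rz": 0}, {"x": 0, "y": 0, "z": -0.015, "rx": 0, "ry": 0, "rz": 0}, {"x": 0, "y": 0, "z": -0.05, "rx": 0, "ry": 0, "rz": 0}, {"x": 0, "y": 0, "z": -0.095, "rx": 0, "ry": 0, "rz": 0}, {"x": 0, "y": 0, "z": -0.095, "rx": 0, "ry": 0, "rz": 0}, {"x": 0, "y": 0, "z": -0.095, "rx": 0, "ry": 0, "rz": 0}], "fingers": 0.4}}

```text
time: 16.3
tool_pos: [0.5981, -0.243, 0.1823]
ee_rot: [179.8, 0.1, 111.4]
ft_force: [-0.1, 0.6, -0.3]
width: 0.0341
grip_force: 0.0
```

```bash
cat >> h.py <<'E'
def seg(c,center,rad,z,smax=75):
    "grey/cream part on cork: contour near world point -> principal axis in world at height z"
    u=proj(c,[[center[0],center[1],z]])[0]; hsv=cv2.cvtColor(c["img"],cv2.COLOR_RGB2HSV)
    m=((hsv[:,:,1]<smax)&(hsv[:,:,2]>60)).astype(np.uint8); m=cv2.morphologyEx(m,cv2.MORPH_OPEN,np.ones((3,3)))
    k=np.zeros_like(m); cv2.circle(k,tuple(int(i) for i in u),rad,1,-1); m*=k
    n,l,s,ce=cv2.connectedComponentsWithStats(m); i=1+np.argmax(s[1:,4]); ys,xs=np.nonzero(l==i)
    W=np.array([at(c,(x,y),z) for x,y in zip(xs,ys)]); mu=W.mean(0); w,v=np.linalg.eigh(np.cov((W-mu).T)); d=v[:,1]*np.sign(v[0,1])
    p=(W-mu)@d; q=(W-mu)@np.array([-d[1],d[0]]); an=np.degrees(np.arctan2(d[1],d[0]))
    print("area",len(xs),"ang",an.round(1),"ends",(mu+d*p.min()).round(4),(mu+d*p.max()).round(4),"len",np.ptp(p).round(4),"wid",np.ptp(q).round(4)); return mu,d,p,q
E
python3 - <<'E'
from h import *
c=np.load("w2.npy",allow_pickle=True).item()
mu,d,p,q=seg(c,(.48,.117),60,.010); m=mu+d*(p.min()+p.max())/2; print("mid",m)
an=np.degrees(np.arctan2(d[1],d[0])); tp()
g=mu+d*(p.min()+.024); print("grip",g); move((g[0],g[1],.15),an+90); move((g[0],g[1],.15),an-90)
E
```

```text
area 905 ang 8.8 ends [0.4638 0.0619] [0.5203 0.0707] len 0.0572 wid 0.0264
mid [0.49201316 0.06629552]
tcp in plate mm 16.1 -68.2 z 182.3 rot [1.7982e+02 1.4000e-01 1.1138e+02] F [-0.1  0.6 -0.3] w 34.1 grip 0.0 qv 2.98 t 16.3
grip [0.48747364 0.06559275]
now tool y ang 21.39 at [ 0.5981 -0.243   0.1823] shift [0.3278 0.0094 0.0316] rotvec [  0.1   0.2 -77.4]
now tool y ang 21.39 at [ 0.5981 -0.243   0.1823] shift [0.3278 0.0094 0.0316] rotvec [ 3.000e-01 -1.000e-01  1.026e+02]
```

Run:
```python
from h import *
c=np.load("w2.npy",allow_pickle=True).item()
mu,d,p,q=seg(c,(.48,.117),38,.010)
an=np.degrees(np.arctan2(d[1],d[0]))
g=mu+d*(p.min()+.024); print("grip",g); move((g[0],g[1],.15),an-90)
```

```text
area 831 ang 4.7 ends [0.4488 0.1163] [0.512  0.1215] len 0.0634 wid 0.0177
grip [0.47268354 0.11825654]
now tool y ang 21.39 at [ 0.5981 -0.243   0.1823] shift [0.3822 0.0148 0.0314] rotvec [ 3.000e-01 -1.000e-01  1.066e+02]
```

{"method": "carry_out", "body": {"steps": [{"x": 0.382, "y": 0.015, "z": 0.0, "rx": 0, "ry": 0, "rz": 106.6}, {"x": 0.382, "y": 0.015, "z": 0.0, "rx": 0, "ry": 0, "rz": 106.6}, {"x": 0.382, "y": 0.015, "z": 0.0, "rx": 0, "ry": 0, "rz": 106.6}, {"x": 0.382, "y": 0.015, "z": 0.0, "rx": 0, "ry": 0, "rz": 106.6}, {"x": 0.382, "y": 0.015, "z": 0.0, "rx": 0, "ry": 0, "rz": 106.6}, {"x": 0.382, "y": 0.015, "z": 0.0, "rx": 0, "ry": 0, "rz": 106.6}, {"x": 0.382, "y": 0.015, "z": 0.02, "rx": 0, "ry": 0, "rz": 106.6}, {"x": 0.382, "y": 0.015, "z": 0.03, "rx": 0, "ry": 0, "rz": 106.6}], "fingers": 0.6}}

```text
time: 17.1
tool_pos: [0.4744, 0.1103, 0.154]
ee_rot: [-180.0, -0.0, 46.6]
ft_force: [1.3, -0.3, -0.4]
width: 0.0513
grip_force: 0.0
```

Run:
```python
from h import *
tp(); move((.4727,.1183,.15),-85.3)
```

```text
tcp in plate mm 6.0 306.1 z 154.0 rot [-1.800e+02 -2.000e-02  4.657e+01] F [ 1.3 -0.3 -0.4] w 51.3 grip 0.0 qv 124.68 t 17.1
now tool y ang -43.43 at [0.4744 0.1103 0.154 ] shift [ 0.0046 -0.0067  0.004 ] rotvec [-0.  -0.  41.9]
```

{"method": "carry_out", "body": {"steps": [{"x": 0, "y": 0, "z": 0, "rx": 0, "ry": 0, "rz": 38}, {"x": 0, "y": 0, "z": 0, "rx": 0, "ry": 0, "rz": 38}, {"x": 0, "y": 0, "z": 0, "rx": 0, "ry": 0, "rz": 38}, {"x": 0, "y": 0, "z": 0, "rx": 0, "ry": 0, "rz": 38}, {"x": 0, "y": 0, "z": 0, "rx": 0, "ry": 0, "rz": 38}, {"x": 0, "y": 0, "z": 0, "rx": 0, "ry": 0, "rz": 38}, {"x": 0, "y": 0, "z": 0, "rx": 0, "ry": 0, "rz": 38}, {"x": 0, "y": 0, "z": 0, "rx": 0, "ry": 0, "rz": 38}]}}

```text
time: 17.9
tool_pos: [0.4749, 0.1084, 0.1539]
ee_rot: [180.0, 0.1, 8.9]
ft_force: [0.4, 0.8, 0.7]
width: 0.0515
grip_force: 0.0
```

Run:
```python
from h import *
tp(); c=look("w11",(180,130,460,370),2.8)
for b in r.find_in("plunger_c",c)[:2]: print(b)
print(proj(c,[[.4727,.1183,.0157],[.4488,.1163,.01],[.512,.1215,.01]]))
mu,d,p,q=seg(c,(.48,.118),70,.010)
an=np.degrees(np.arctan2(d[1],d[0])); g=mu+d*(p.min()+.024); print("grip",g); move((g[0],g[1],.078),an-90)
```

```text
tcp in plate mm 5.9 304.1 z 153.9 rot [1.7999e+02 8.0000e-02 8.9100e+00] F [0.4 0.8 0.7] w 51.5 grip 0.0 qv 0.36 t 17.9
t 17.95 tcp [0.4751 0.1084 0.154 ] rot [1.7999e+02 6.0000e-02 8.8900e+00] F [-1.1  0.6 -0.2] qv 0.3
{'box': [303.8, 355.3, 335.7, 417.7], 'score': 0.98}
{'box': [149.5, 418.3, 198.0, 474.1], 'score': 0.98}
[[301.89793442 253.48778899]
 [300.20025222 283.81163261]
 [306.19318304 190.25233466]]
area 1687 ang 4.7 ends [0.4487 0.1157] [0.5129 0.1209] len 0.0645 wid 0.0152
grip [0.47257086 0.11763058]
now tool y ang -81.12 at [0.4752 0.1084 0.1542] shift [-0.0012 -0.0095  0.0762] rotvec [0.  0.  4.2]
```

{"method": "carry_out", "body": {"steps": [{"x": -0.001, "y": -0.0095, "z": 0, "rx": 0, "ry": 0, "rz": 4.2}, {"x": -0.001, "y": -0.0095, "z": 0.03, "rx": 0, "ry": 0, "rz": 4.2}, {"x": -0.001, "y": -0.0095, "z": 0.06, "rx": 0, "ry": 0, "rz": 4.2}, {"x": -0.001, "y": -0.0095, "z": 0.076, "rx": 0, "ry": 0, "rz": 4.2}, {"x": -0.001, "y": -0.0095, "z": 0.076, "rx": 0, "ry": 0, "rz": 4.2}, {"x": -0.001, "y": -0.0095, "z": 0.076, "rx": 0, "ry": 0, "rz": 4.2}], "fingers": 0.35}}

```text
time: 18.6
tool_pos: [0.473, 0.1177, 0.0784]
ee_rot: [180.0, 0.0, 4.7]
ft_force: [-0.1, -0.9, -0.3]
width: 0.0301
grip_force: 0.0
```

Run:
```python
from h import *
tp(); move((.4726,.1176,.0775),-85.3)
```

```text
tcp in plate mm 6.9 313.5 z 78.4 rot [1.7999e+02 3.0000e-02 4.6600e+00] F [-0.1 -0.9 -0.3] w 30.1 grip 0.0 qv 0.97 t 18.6
now tool y ang -85.34 at [0.473  0.1177 0.0784] shift [-0.0004  0.0001  0.0009] rotvec [ 0.  0. -0.]
```

{"method": "carry_out", "body": {"steps": [{"x": 0, "y": 0, "z": 0, "rx": 0, "ry": 0, "rz": 0}, {"x": 0, "y": 0, "z": 0, "rx": 0, "ry": 0, "rz": 0}, {"x": 0, "y": 0, "z": 0, "rx": 0, "ry": 0, "rz": 0}, {"x": 0, "y": 0, "z": 0, "rx": 0, "ry": 0, "rz": 0}, {"x": 0, "y": 0, "z": 0, "rx": 0, "ry": 0, "rz": 0}], "fingers": 0, "newtons": 30}}

```text
time: 19.1
tool_pos: [0.4735, 0.1179, 0.0791]
ee_rot: [-180.0, -0.1, 4.7]
ft_force: [-1.9, -0.1, 4.6]
width: 0.011
grip_force: 31.1
```

Run:
```python
from h import *
tp(); t=PO+PX*.0147+PY*.035; move((t[0],t[1],.15),17.75)
```

```text
tcp in plate mm 7.4 313.5 z 79.1 rot [-1.7998e+02 -6.0000e-02  4.6500e+00] F [-1.9 -0.1  4.6] w 11.0 grip 31.1 qv 0.1 t 19.1
now tool y ang -85.35 at [0.4735 0.1179 0.0791] shift [ 0.0703  0.2696 -0.0709] rotvec [ 0.000e+00 -1.000e-01 -1.031e+02]
```

{"method": "carry_out", "body": {"steps": [{"x": 0, "y": 0, "z": -0.04, "rx": 0, "ry": 0, "rz": 0}, {"x": 0.07, "y": 0.27, "z": -0.08, "rx": 0, "ry": 0, "rz": -103.1}, {"x": 0.07, "y": 0.27, "z": -0.08, "rx": 0, "ry": 0, "rz": -103.1}, {"x": 0.07, "y": 0.27, "z": -0.08, "rx": 0, "ry": 0, "rz": -103.1}, {"x": 0.07, "y": 0.27, "z": -0.08, "rx": 0, "ry": 0, "rz": -103.1}, {"x": 0.07, "y": 0.27, "z": -0.08, "rx": 0, "ry": 0, "rz": -103.1}, {"x": 0.07, "y": 0.27, "z": -0.08, "rx": 0, "ry": 0, "rz": -103.1}, {"x": 0.07, "y": 0.27, "z": -0.08, "rx": 0, "ry": 0, "rz": -103.1}]}}

```text
time: 19.9
tool_pos: [0.5661, -0.1566, 0.16]
ee_rot: [179.6, 0.2, 61.2]
ft_force: [-0.4, -0.9, -1.0]
width: 0.0112
grip_force: 30.7
```

{"method": "carry_out", "body": {"steps": [{"x": 0, "y": 0, "z": 0, "rx": 0, "ry": 0, "rz": -43}, {"x": 0, "y": 0, "z": 0, "rx": 0, "ry": 0, "rz": -43}, {"x": 0, "y": 0, "z": 0, "rx": 0, "ry": 0, "rz": -43}, {"x": 0, "y": 0, "z": 0, "rx": 0, "ry": 0, "rz": -43}, {"x": 0, "y": 0, "z": 0, "rx": 0, "ry": 0, "rz": -43}, {"x": 0, "y": 0, "z": 0, "rx": 0, "ry": 0, "rz": -43}, {"x": 0, "y": 0, "z": 0, "rx": 0, "ry": 0, "rz": -43}, {"x": 0, "y": 0, "z": 0, "rx": 0, "ry": 0, "rz": -43}]}}

```text
time: 20.7
tool_pos: [0.5645, -0.1457, 0.1582]
ee_rot: [-180.0, -0.0, 104.5]
ft_force: [0.3, 0.3, -0.9]
width: 0.0111
grip_force: 30.7
```

Run:
```python
from h import *
tp(); t=PO+PX*.0147+PY*.035; move((t[0],t[1],.15),17.75)
c=look("w12"); 
for b in r.find_in("plunger_c",c)[:3]: print(np.round(b["box"]),b["score"])
```

```text
tcp in plate mm 13.7 34.8 z 158.2 rot [-1.7997e+02 -1.0000e-02  1.0447e+02] F [ 0.3  0.3 -0.9] w 11.1 grip 30.7 qv 0.55 t 20.7
now tool y ang 14.47 at [ 0.5645 -0.1457  0.1582] shift [0.0002 0.001  0.0082] rotvec [-0.  -0.  -3.3]
t 20.75 tcp [ 0.5646 -0.1456  0.1583] rot [-179.98   -0.    104.5 ] F [ 0.2 -1.3 -0.7] qv 0.48
[ 54. 149. 142. 222.] 0.9
[296. 221. 338. 354.] 0.66
```

Run:
```python
from h import *
c=np.load("last.npy",allow_pickle=True).item(); z=.1583-.0791+.00935
tx=np.array([np.cos(np.radians(104.5)),np.sin(np.radians(104.5))]); t=np.array([.5646,-.1456])
for zz in (z-.004,z,z+.004,z+.006): print("eye end ahead of tcp mm",(at(c,(317,221),zz)-t)@tx*1e3, "tail", (at(c,(317,354),zz)-t)@tx*1e3)
print(proj(c,[[*(t+tx*.055),z],[*(t+tx*.0),z+.006],[*(t-tx*.024),z+.006]]).round(0))
hsv=cv2.cvtColor(c["img"],cv2.COLOR_RGB2HSV)
for v in range(210,400,5): print(v,c["img"][v,317].tolist(),end="; ")
save(c,"w12z",(240,180,400,420),2.5)
```

```text
eye end ahead of tcp mm 39.58368847741442 tail -27.29313704353002
eye end ahead of tcp mm 40.69544597160954 tail -24.30918797290358
eye end ahead of tcp mm 41.80720346580468 tail -21.325238902277164
eye end ahead of tcp mm 42.36308221290222 tail -19.833264366963967
[[320. 186.]
 [320. 316.]
 [319. 362.]]
210 [132, 132, 133]; 215 [133, 133, 132]; 220 [88, 83, 66]; 225 [89, 84, 68]; 230 [176, 179, 147]; 235 [179, 179, 147]; 240 [32, 32, 31]; 245 [31, 32, 30]; 250 [31, 31, 31]; 255 [185, 176, 144]; 260 [177, 168, 138]; 265 [162, 153, 125]; 270 [162, 153, 125]; 275 [85, 81, 71]; 280 [112, 112, 113]; 285 [61, 62, 63]; 290 [46, 48, 50]; 295 [112, 112, 113]; 300 [114, 114, 114]; 305 [113, 113, 114]; 310 [112, 112, 113]; 315 [119, 119, 120]; 320 [55, 55, 56]; 325 [55, 55, 56]; 330 [55, 56, 56]; 335 [54, 55, 54]; 340 [53, 54, 54]; 345 [53, 54, 54]; 350 [54, 55, 54]; 355 [48, 49, 49]; 360 [98, 96, 90]; 365 [99, 96, 90]; 370 [98, 96, 88]; 375 [98, 94, 89]; 380 [80, 46, 29]; 385 [80, 47, 31]; 390 [61, 57, 47]; 395 [71, 68, 54];
```

{"method": "carry_out", "body": {"steps": [{"x": -0.005, "y": 0.0015, "z": 0, "rx": 0, "ry": 0, "rz": -3.3}, {"x": -0.005, "y": 0.0015, "z": 0.03, "rx": 0, "ry": 0, "rz": -3.3}, {"x": -0.005, "y": 0.0015, "z": 0.06, "rx": 0, "ry": 0, "rz": -3.3}, {"x": -0.005, "y": 0.0015, "z": 0.075, "rx": 0, "ry": 0, "rz": -3.3}, {"x": -0.005, "y": 0.0015, "z": 0.075, "rx": 0, "ry": 0, "rz": -3.3}, {"x": -0.005, "y": 0.0015, "z": 0.075, "rx": 0, "ry": 0, "rz": -3.3}, {"x": -0.005, "y": 0.0015, "z": 0.075, "rx": 0, "ry": 0, "rz": -3.3}]}}

```text
time: 21.5
tool_pos: [0.5685, -0.1503, 0.0848]
ee_rot: [179.9, 0.1, 107.9]
ft_force: [0.1, -0.8, 0.1]
width: 0.0108
grip_force: 31.5
```

Run:
```python
from h import *
tp()
```

```text
tcp in plate mm 16.1 29.2 z 84.8 rot [1.7988e+02 7.0000e-02 1.0789e+02] F [ 0.1 -0.8  0.1] w 10.8 grip 31.5 qv 0.36 t 21.5
```

{"method": "carry_out", "body": {"steps": [{"x": -0.002, "y": -0.001, "z": 0.002, "rx": 0, "ry": 0, "rz": 0}, {"x": -0.0045, "y": -0.001, "z": 0.0035, "rx": 0, "ry": 0, "rz": 0}, {"x": -0.0045, "y": -0.001, "z": 0.0045, "rx": 0, "ry": 0, "rz": 0}, {"x": -0.0045, "y": -0.001, "z": 0.0045, "rx": 0, "ry": 0, "rz": 0}, {"x": -0.0045, "y": -0.001, "z": 0.0045, "rx": 0, "ry": 0, "rz": 0}]}}

```text
time: 22.0
tool_pos: [0.5681, -0.1555, 0.0795]
ee_rot: [180.0, 0.1, 107.9]
ft_force: [0.4, -1.6, 2.8]
width: 0.0111
grip_force: 31.7
```

Run:
```python
from h import *
tp()
```

```text
tcp in plate mm 14.2 24.3 z 79.5 rot [1.7997e+02 7.0000e-02 1.0786e+02] F [ 0.4 -1.6  2.8] w 11.1 grip 31.7 qv 0.11 t 22.0
```

{"method": "carry_out", "body": {"steps": [{"x": 0, "y": 0.001, "z": -0.0003, "rx": 0, "ry": 0, "rz": 0}, {"x": 0, "y": 0.001, "z": -0.0003, "rx": 0, "ry": 0, "rz": 0}, {"x": 0, "y": 0.001, "z": 0, "rx": 0, "ry": 0, "rz": 0}]}}

```text
time: 22.3
tool_pos: [0.569, -0.1547, 0.0794]
ee_rot: [-180.0, 0.0, 107.9]
ft_force: [-1.0, -0.7, 6.7]
width: 0.011
grip_force: 32.0
```

{"method": "carry_out", "body": {"steps": [{"x": 0, "y": 0, "z": 0, "rx": 0, "ry": 0, "rz": 0}, {"x": 0, "y": 0, "z": 0, "rx": 0, "ry": 0, "rz": 0}, {"x": 0, "y": 0, "z": 0, "rx": 0, "ry": 0, "rz": 0}, {"x": 0, "y": 0, "z": -0.02, "rx": 0, "ry": 0, "rz": 0}, {"x": 0, "y": 0, "z": -0.06, "rx": 0, "ry": 0, "rz": 0}, {"x": 0, "y": 0, "z": -0.1, "rx": 0, "ry": 0, "rz": 0}, {"x": 0, "y": 0, "z": -0.1, "rx": 0, "ry": 0, "rz": 0}, {"x": 0, "y": 0, "z": -0.1, "rx": 0, "ry": 0, "rz": 0}], "fingers": 0.35}}

```text
time: 23.1
tool_pos: [0.5696, -0.1543, 0.1803]
ee_rot: [179.9, 0.1, 107.9]
ft_force: [-0.7, -0.8, -0.4]
width: 0.0299
grip_force: 0.0
```

Run:
```python
from h import *
tp(); c=np.load("w2.npy",allow_pickle=True).item()
f=lambda u,v:(160+u/1.75,v/1.75)
# crank: boss top hole, eye in arm end (top of arm unknown ~ z .003+.008+.008)
b=at(c,f(312,485),.027)
for z in (.016,.02,.024): e=at(c,f(382,505),z); print(b,e,np.degrees(np.arctan2(*(e-b)[::-1])),np.linalg.norm(e-b))
move((b[0],b[1],.16),70); move((b[0],b[1],.16),-110)
```

```text
tcp in plate mm 16.0 25.0 z 180.3 rot [1.7985e+02 7.0000e-02 1.0791e+02] F [-0.7 -0.8 -0.4] w 29.9 grip 0.0 qv 2.52 t 23.1
[0.58258055 0.12316869] [0.62103    0.10646712] -23.47904397802144 0.04192019002764022
[0.58258055 0.12316869] [0.62025258 0.1084637 ] -21.322806415260906 0.04044030685573238
[0.58258055 0.12316869] [0.61947517 0.11046029] -19.006338969148068 0.03902199347501736
now tool y ang 17.91 at [ 0.5696 -0.1543  0.1803] shift [0.26   0.0976 0.0202] rotvec [  0.1   0.1 -52.1]
now tool y ang 17.91 at [ 0.5696 -0.1543  0.1803] shift [0.26   0.0976 0.0202] rotvec [ 2.000e-01 -1.000e-01  1.279e+02]
```

{"method": "carry_out", "body": {"steps": [{"x": 0.26, "y": 0.0976, "z": 0.02, "rx": 0, "ry": 0, "rz": -50}, {"x": 0.26, "y": 0.0976, "z": 0.02, "rx": 0, "ry": 0, "rz": -50}, {"x": 0.26, "y": 0.0976, "z": 0.02, "rx": 0, "ry": 0, "rz": -50}, {"x": 0.26, "y": 0.0976, "z": 0.02, "rx": 0, "ry": 0, "rz": -50}, {"x": 0.26, "y": 0.0976, "z": 0.02, "rx": 0, "ry": 0, "rz": -50}, {"x": 0.26, "y": 0.0976, "z": 0.02, "rx": 0, "ry": 0, "rz": -50}, {"x": 0.26, "y": 0.0976, "z": 0.02, "rx": 0, "ry": 0, "rz": -50}, {"x": 0.26, "y": 0.0976, "z": 0.02, "rx": 0, "ry": 0, "rz": -50}], "fingers": 0.6}}

```text
time: 23.9
tool_pos: [0.5802, 0.1238, 0.1569]
ee_rot: [-179.9, -0.2, 158.0]
ft_force: [-0.1, -1.1, 0.1]
width: 0.0512
grip_force: 0.0
```

{"method": "carry_out", "body": {"steps": [{"x": 0, "y": 0, "z": 0, "rx": 0, "ry": 0, "rz": 0}, {"x": 0, "y": 0, "z": 0, "rx": 0, "ry": 0, "rz": 0}, {"x": 0, "y": 0, "z": 0, "rx": 0, "ry": 0, "rz": 0}]}}

```text
time: 24.2
tool_pos: [0.5819, 0.121, 0.1587]
ee_rot: [-179.9, -0.0, 157.7]
ft_force: [-0.3, -0.5, 0.2]
width: 0.0513
grip_force: 0.0
```

Run:
```python
from h import *
tp(); c=look("w13",(180,100,480,340),2.5); print(r.get_obs()["tool_pos"],"j7",r.get_obs()["joint_positions"].round(0))
print(r.find_in("crank_c",c)[:1], proj(c,[[.5826,.1232,.027],[.6205,.1075,.019]]).round(0))
for z in (.019,.027): mu,d,p,q=seg(c,(.593,.119),75,z)
# dark round holes: boss top and arm eye
g=cv2.cvtColor(c["img"],cv2.COLOR_RGB2GRAY); hsv=cv2.cvtColor(c["img"],cv2.COLOR_RGB2HSV)
m=((g<55)).astype(np.uint8); n,l,s,ce=cv2.connectedComponentsWithStats(m)
for i in range(1,n):
    if 15<s[i,4]<600 and 200<ce[i,0]<440 and 150<ce[i,1]<400: print(s[i].tolist(),ce[i].round(1))
```

```text
tcp in plate mm 111.6 283.5 z 158.7 rot [-179.94   -0.    157.71] F [-0.3 -0.5  0.2] w 51.3 grip 0.0 qv 0.44 t 24.2
t 24.25 tcp [0.582  0.1214 0.1589] rot [-1.7996e+02  1.0000e-02  1.5774e+02] F [ 0.2 -0.7  0. ] qv 0.48
[0.58197114 0.12141249 0.15890784] j7 [  2.  27. -21. 105.  13.  50.  42.]
[{'box': [304.8, 211.9, 341.2, 315.2], 'score': 0.93}] [[322. 258.]
 [321. 310.]]
area 5930 ang -21.9 ends [0.5579 0.138 ] [0.6474 0.102 ] len 0.0965 wid 0.0895
area 6557 ang -23.9 ends [0.5569 0.1404] [0.6454 0.1011] len 0.0968 wid 0.0862
[320, 213, 6, 14, 62] [322.8 220.3]
[301, 215, 10, 21, 95] [307.3 224.3]
[315, 250, 15, 15, 170] [322.1 257.1]
[318, 305, 10, 9, 69] [322.2 309.1]
```

Run:
```python
from h import *
c=np.load("last.npy",allow_pickle=True).item()
b=at(c,(322.1,257.1),.027)
for z in (.017,.019,.023): e=at(c,(322.2,309.1),z); print(b,e,np.degrees(np.arctan2(*(e-b)[::-1])),np.linalg.norm(e-b))
gap=at(c,(317,224),.022); print("ear side",gap,np.degrees(np.arctan2(*(b-gap)[::-1])))
move((b[0],b[1],.085),67.8)
```

```text
[0.58206842 0.12349245] [0.62102387 0.10791119] -21.80024144350412 0.041955964050270786
[0.58206842 0.12349245] [0.61995224 0.10832057] -21.825330423453956 0.040808942786528524
[0.58206842 0.12349245] [0.61780898 0.10913933] -21.879991438328577 0.03851492583089225
ear side [0.56261789 0.1280694 ] -13.24150154073774
now tool y ang 67.78 at [0.582  0.1218 0.159 ] shift [0.0006 0.0016 0.074 ] rotvec [-0.  0. -0.]
```

{"method": "carry_out", "body": {"steps": [{"x": 0.0005, "y": 0.002, "z": 0, "rx": 0, "ry": 0, "rz": 0}, {"x": 0.0005, "y": 0.002, "z": 0.03, "rx": 0, "ry": 0, "rz": 0}, {"x": 0.0005, "y": 0.002, "z": 0.06, "rx": 0, "ry": 0, "rz": 0}, {"x": 0.0005, "y": 0.002, "z": 0.075, "rx": 0, "ry": 0, "rz": 0}, {"x": 0.0005, "y": 0.002, "z": 0.075, "rx": 0, "ry": 0, "rz": 0}, {"x": 0.0005, "y": 0.002, "z": 0.075, "rx": 0, "ry": 0, "rz": 0}]}}

```text
time: 24.9
tool_pos: [0.5824, 0.1253, 0.0844]
ee_rot: [180.0, 0.0, 157.9]
ft_force: [0.2, -0.4, 0.5]
width: 0.0513
grip_force: 0.0
```

{"method": "carry_out", "body": {"steps": [{"x": 0, "y": 0, "z": 0, "rx": 0, "ry": 0, "rz": 0}, {"x": 0, "y": 0, "z": 0, "rx": 0, "ry": 0, "rz": 0}, {"x": 0, "y": 0, "z": 0, "rx": 0, "ry": 0, "rz": 0}, {"x": 0, "y": 0, "z": 0, "rx": 0, "ry": 0, "rz": 0}, {"x": 0, "y": 0, "z": 0, "rx": 0, "ry": 0, "rz": 0}, {"x": 0, "y": 0, "z": 0, "rx": 0, "ry": 0, "rz": 0}], "fingers": 0, "newtons": 30}}

```text
time: 25.5
tool_pos: [0.5834, 0.1253, 0.0858]
ee_rot: [179.9, 0.2, 157.9]
ft_force: [-0.6, -0.3, 5.5]
width: 0.0228
grip_force: 29.6
```

Run:
```python
from h import *
tp(); t=PO+PX*-.026+PY*.084; print(t); move((t[0],t[1],.165),107.75)
```

```text
tcp in plate mm 114.4 287.1 z 85.8 rot [1.7992e+02 1.5000e-01 1.5788e+02] F [-0.6 -0.3  5.5] w 22.8 grip 29.6 qv 0.12 t 25.5
[ 0.51162911 -0.11092522]
now tool y ang 67.88 at [0.5834 0.1253 0.0858] shift [-0.0227 -0.2457 -0.0795] rotvec [  0.    0.2 -39.9]
```

{"method": "carry_out", "body": {"steps": [{"x": 0, "y": 0, "z": -0.04, "rx": 0, "ry": 0, "rz": 0}, {"x": -0.0227, "y": -0.2457, "z": -0.08, "rx": 0, "ry": 0, "rz": -39.8}, {"x": -0.0227, "y": -0.2457, "z": -0.08, "rx": 0, "ry": 0, "rz": -39.8}, {"x": -0.0227, "y": -0.2457, "z": -0.08, "rx": 0, "ry": 0, "rz": -39.8}, {"x": -0.0227, "y": -0.2457, "z": -0.08, "rx": 0, "ry": 0, "rz": -39.8}, {"x": -0.0227, "y": -0.2457, "z": -0.08, "rx": 0, "ry": 0, "rz": -39.8}, {"x": -0.0227, "y": -0.2457, "z": -0.08, "rx": 0, "ry": 0, "rz": -39.8}, {"x": -0.0227, "y": -0.2457, "z": -0.08, "rx": 0, "ry": 0, "rz": -39.8}]}}

```text
time: 26.3
tool_pos: [0.5096, -0.1147, 0.164]
ee_rot: [-179.9, -0.0, -162.7]
ft_force: [-0.7, 0.3, -0.6]
width: 0.0226
grip_force: 29.8
```

{"method": "carry_out", "body": {"steps": [{"x": 0, "y": 0, "z": 0, "rx": 0, "ry": 0, "rz": 0}, {"x": 0, "y": 0, "z": 0, "rx": 0, "ry": 0, "rz": 0}, {"x": 0, "y": 0, "z": 0, "rx": 0, "ry": 0, "rz": 0}, {"x": 0, "y": 0, "z": 0, "rx": 0, "ry": 0, "rz": 0}]}}

```text
time: 26.7
tool_pos: [0.511, -0.1093, 0.1638]
ee_rot: [180.0, 0.0, -162.1]
ft_force: [0.4, -0.9, -0.1]
width: 0.0225
grip_force: 29.8
```

Run:
```python
from h import *
tp(); c=look("w14",(180,100,480,340),2.5); z=r.get_obs()["tool_pos"][2]; print(z, r.get_obs()["tool_pos"])
g=cv2.cvtColor(c["img"],cv2.COLOR_RGB2GRAY); m=((g<60)).astype(np.uint8); n,l,s,ce=cv2.connectedComponentsWithStats(m)
dz=z-.0858
def pl(uv,z): w=at(c,uv,z)-PO; return (1e3*np.array([w@PX,w@PY])).round(1)
w=PO+PX*-.026+PY*.084; print("bush exp",proj(c,[[*w,.01]]).round(0))
for i in range(1,n):
    if 15<s[i,4]<900 and 200<ce[i,0]<440 and 100<ce[i,1]<450: print(s[i].tolist(),ce[i].round(1),"boss?",pl(ce[i],.027+dz),"eye?",pl(ce[i],.019+dz),"plate",pl(ce[i],.01))
```

```text
tcp in plate mm -26.1 85.7 z 163.8 rot [ 179.96    0.   -162.13] F [ 0.4 -0.9 -0.1] w 22.5 grip 29.8 qv 0.35 t 26.7
t 26.75 tcp [ 0.5109 -0.1097  0.1638] rot [ 179.97   -0.   -162.17] F [-0.2  0.1 -0.2] qv 0.41
0.163845880947467 [ 0.51090461 -0.1097214   0.16384588]
bush exp [[315. 246.]]
[281, 105, 10, 11, 89] [285.5 110.1] boss? [-110.2   74.6] eye? [-110.4   73.9] plate [-113.3   66.4]
[248, 218, 16, 1, 16] [255.5 218. ] boss? [-71.4  62.3] eye? [-69.3  60.9] plate [-45.8  45. ]
[261, 227, 8, 3, 18] [264.5 227.8] boss? [-67.6  65.6] eye? [-65.2  64.3] plate [-39.1  50.6]
[307, 239, 15, 14, 155] [314.5 244.7] boss? [-60.8  84.7] eye? [-57.9  84.6] plate [-27.2  83.9]
[335, 258, 8, 10, 36] [338.2 261.7] boss? [-53.7  94. ] eye? [-50.4  94.5] plate [-14.9 100.1]
[314, 261, 9, 16, 73] [319.  267.2] boss? [-51.3  86.4] eye? [-47.9  86.5] plate [-10.7  87. ]
[293, 262, 8, 12, 52] [297.7 267.7] boss? [-51.1  78. ] eye? [-47.7  77.5] plate [-10.4  72.3]
[306, 311, 24, 21, 400] [317.8 320.9] boss? [-27.  86.] eye? [-22.  86.] plate [31.7 86.3]
[312, 380, 14, 12, 121] [318.3 385.3] boss? [ 6.7 86.3] eye? [13.7 86.3] plate [90.3 86.8]
```

{"method": "carry_out", "body": {"steps": [{"x": 0, "y": -0.0022, "z": 0, "rx": 0, "ry": 0, "rz": 0}, {"x": 0, "y": -0.0022, "z": 0.03, "rx": 0, "ry": 0, "rz": 0}, {"x": 0, "y": -0.0022, "z": 0.055, "rx": 0, "ry": 0, "rz": 0}, {"x": 0, "y": -0.0022, "z": 0.067, "rx": 0, "ry": 0, "rz": 0}, {"x": 0, "y": -0.0022, "z": 0.067, "rx": 0, "ry": 0, "rz": 0}, {"x": 0, "y": -0.0022, "z": 0.067, "rx": 0, "ry": 0, "rz": 0}, {"x": 0, "y": -0.0022, "z": 0.067, "rx": 0, "ry": 0, "rz": 0}]}}

```text
time: 27.45
tool_pos: [0.5125, -0.1134, 0.0983]
ee_rot: [-179.9, 0.1, -162.3]
ft_force: [-0.7, -0.7, -0.1]
width: 0.0226
grip_force: 29.8
```

Run:
```python
from h import *
tp(); c=look("w15",(200,150,440,400),2.5); z=r.get_obs()["tool_pos"][2]
g=cv2.cvtColor(c["img"],cv2.COLOR_RGB2GRAY); m=((g<60)).astype(np.uint8); n,l,s,ce=cv2.connectedComponentsWithStats(m)
dz=z-.0858
def pl(uv,z): w=at(c,uv,z)-PO; return (1e3*np.array([w@PX,w@PY])).round(1)
w=PO+PX*-.0265+PY*.0837; print("bush exp",proj(c,[[*w,.01]]).round(0))
for i in range(1,n):
    if 100<s[i,4]<1900 and 250<ce[i,0]<400 and 200<ce[i,1]<470: print(s[i].tolist(),ce[i].round(1),"boss?",pl(ce[i],.027+dz),"eye?",pl(ce[i],.019+dz),"bush",pl(ce[i],.01))
hsv=cv2.cvtColor(c["img"],cv2.COLOR_RGB2HSV)
# cream flange pixels -> centre by circle fit at z=.010
mm=((hsv[:,:,0]>18)&(hsv[:,:,0]<40)&(hsv[:,:,1]>22)&(hsv[:,:,2]>120)).astype(np.uint8)
n,l,s,ce=cv2.connectedComponentsWithStats(mm)
for i in range(1,n):
    if s[i,4]>150: print("cream",s[i].tolist())
```

```text
tcp in plate mm -25.9 81.4 z 98.3 rot [-1.7993e+02  1.4000e-01 -1.6231e+02] F [-0.7 -0.7 -0.1] w 22.6 grip 29.8 qv 0.37 t 27.45
t 27.5 tcp [ 0.5125 -0.1134  0.0983] rot [-1.7992e+02  1.3000e-01 -1.6231e+02] F [-0.8  0.  -1.6] qv 0.26
bush exp [[322. 289.]]
[335, 257, 16, 24, 148] [341.5 270.3] boss? [-49.7  91. ] eye? [-46.1  91.6] bush [-36.7  93.2]
[293, 262, 8, 23, 111] [297.3 272.1] boss? [-48.9  73.5] eye? [-45.3  72.9] bush [-35.7  71.5]
[306, 310, 24, 22, 405] [317.8 320.8] boss? [-26.6  81.6] eye? [-21.6  81.6] bush [-8.3 81.6]
[312, 380, 14, 12, 122] [318.2 385.3] boss? [ 7.1 81.8] eye? [14.2 81.8] bush [33.2 81.8]
cream [13, 366, 29, 57, 245]
cream [49, 379, 47, 13, 244]
```

{"method": "carry_out", "body": {"steps": [{"x": 0, "y": 0.002, "z": 0, "rx": 0, "ry": 0, "rz": 0}, {"x": 0, "y": 0.002, "z": 0, "rx": 0, "ry": 0, "rz": 0}, {"x": 0, "y": 0.002, "z": 0.003, "rx": 0, "ry": 0, "rz": 0}, {"x": 0, "y": 0.002, "z": 0.005, "rx": 0, "ry": 0, "rz": 0}, {"x": 0, "y": 0.002, "z": 0.005, "rx": 0, "ry": 0, "rz": 0}, {"x": 0, "y": 0.002, "z": 0.005, "rx": 0, "ry": 0, "rz": 0}]}}

```text
time: 28.1
tool_pos: [0.5109, -0.1114, 0.0927]
ee_rot: [-180.0, -0.0, -162.3]
ft_force: [-1.8, 0.5, 5.0]
width: 0.0221
grip_force: 30.5
```

Run:
```python
from h import *
tp(); c=look("w16",(220,210,420,400),3.5)
```

```text
tcp in plate mm -26.8 83.8 z 92.7 rot [-1.7998e+02 -3.0000e-02 -1.6231e+02] F [-1.8  0.5  5. ] w 22.1 grip 30.5 qv 0.15 t 28.1
t 28.15 tcp [ 0.5109 -0.1114  0.0927] rot [-1.7998e+02 -3.0000e-02 -1.6231e+02] F [-1.7  0.2  4.8] qv 0.11
```

{"method": "carry_out", "body": {"steps": [{"x": 0, "y": 0, "z": 0, "rx": 0, "ry": 0, "rz": 0}, {"x": 0, "y": 0, "z": 0, "rx": 0, "ry": 0, "rz": 0}, {"x": 0, "y": 0, "z": 0, "rx": 0, "ry": 0, "rz": 0}, {"x": 0, "y": 0, "z": -0.02, "rx": 0, "ry": 0, "rz": 0}, {"x": 0, "y": 0, "z": -0.06, "rx": 0, "ry": 0, "rz": 0}, {"x": 0, "y": 0, "z": -0.1, "rx": 0, "ry": 0, "rz": 0}, {"x": 0, "y": 0, "z": -0.12, "rx": 0, "ry": 0, "rz": 0}, {"x": 0, "y": 0, "z": -0.12, "rx": 0, "ry": 0, "rz": 0}], "fingers": 0.45}}

```text
time: 28.95
tool_pos: [0.5133, -0.1116, 0.2157]
ee_rot: [-179.7, 0.4, -162.3]
ft_force: [-0.0, -0.3, -0.2]
width: 0.0385
grip_force: 0.0
```

Run:
```python
from h import *
tp(); t=PO+PX*.0+PY*-.075; move((t[0],t[1],.21),17.75)
```

```text
tcp in plate mm -24.6 82.8 z 215.7 rot [-179.74    0.38 -162.31] F [-0.  -0.3 -0.2] w 38.5 grip 0.0 qv 3.18 t 28.95
now tool y ang 107.68 at [ 0.5133 -0.1116  0.2157] shift [-0.0248 -0.1578  0.0066] rotvec [ 0.1  0.5 89.9]
```

Moving to a view from above the plate, to check all four at once.

{"method": "carry_out", "body": {"steps": [{"x": -0.025, "y": -0.158, "z": -0.01, "rx": 0, "ry": 0, "rz": 90}, {"x": -0.025, "y": -0.158, "z": -0.01, "rx": 0, "ry": 0, "rz": 90}, {"x": -0.025, "y": -0.158, "z": -0.01, "rx": 0, "ry": 0, "rz": 90}, {"x": -0.025, "y": -0.158, "z": -0.01, "rx": 0, "ry": 0, "rz": 90}, {"x": -0.025, "y": -0.158, "z": -0.01, "rx": 0, "ry": 0, "rz": 90}, {"x": -0.025, "y": -0.158, "z": -0.01, "rx": 0, "ry": 0, "rz": 90}, {"x": -0.025, "y": -0.158, "z": -0.01, "rx": 0, "ry": 0, "rz": 90}, {"x": -0.025, "y": -0.158, "z": -0.01, "rx": 0, "ry": 0, "rz": 90}]}}

```text
time: 29.75
tool_pos: [0.5815, -0.254, 0.2197]
ee_rot: [-179.9, -0.2, 128.6]
ft_force: [-0.6, 0.4, 0.4]
width: 0.0385
grip_force: 0.0
```

{"method": "carry_out", "body": {"steps": [{"x": 0, "y": 0, "z": 0, "rx": 0, "ry": 0, "rz": 21.3}, {"x": 0, "y": 0, "z": 0, "rx": 0, "ry": 0, "rz": 21.3}, {"x": 0, "y": 0, "z": 0, "rx": 0, "ry": 0, "rz": 21.3}, {"x": 0, "y": 0, "z": 0, "rx": 0, "ry": 0, "rz": 21.3}, {"x": 0, "y": 0, "z": 0, "rx": 0, "ry": 0, "rz": 21.3}, {"x": 0, "y": 0, "z": 0, "rx": 0, "ry": 0, "rz": 21.3}]}}

```text
time: 30.35
tool_pos: [0.5822, -0.2542, 0.2211]
ee_rot: [-179.9, -0.0, 107.7]
ft_force: [0.2, -0.5, -0.9]
width: 0.0384
grip_force: 0.0
```

Run:
```python
from h import *
tp(); w=[PO+PX*x+PY*y for x,y in((-.05,.11),(.05,-.11))]
c=look("w17"); p=proj(c,[[*w[0],.02],[*w[1],.02]]); print(p)
x0,y0=int(max(0,p[:,0].min()-15)),int(max(0,p[:,1].min()-15)); x1,y1=int(p[:,0].max()+15),int(min(480,p[:,1].max()+15))
s=min(800/(x1-x0),600/(y1-y0)); save(c,"final",(x0,y0,x1,y1),s); print(x0,y0,s)
```

```text
tcp in plate mm -2.5 -73.9 z 221.1 rot [-1.7994e+02 -4.0000e-02  1.0770e+02] F [ 0.2 -0.5 -0.9] w 38.4 grip 0.0 qv 0.34 t 30.35
t 30.4 tcp [ 0.5823 -0.2542  0.2214] rot [-1.7996e+02 -3.0000e-02  1.0768e+02] F [ 0.2  0.1 -0.5] qv 0.32
[[248.09951385 -35.62326337]
 [381.32970795 267.58006453]]
233 0 2.127659574468085
```

View pics/final.png

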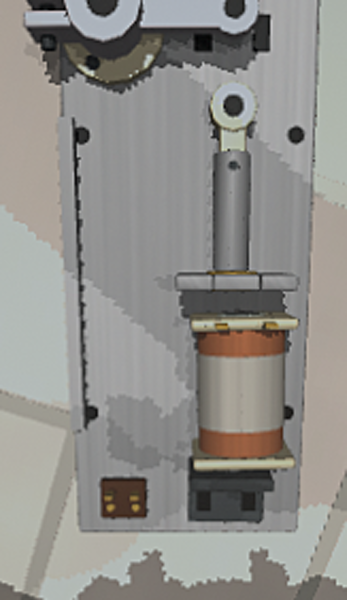

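The picture shows the crank on the bushing, plunger and stop in place, but the coil now seems to stand off the bracket and to be turned slightly. Measuring.

Run:
```python
from h import *
c=np.load("last.npy",allow_pickle=True).item(); f=lambda u,v:(233+u/2.1277,v/2.1277)
def pl(n,uv,z):
    w=at(c,f(*uv),z)-PO; print(n,(1e3*np.array([w@PX,w@PY])).round(1))
pl("br fl",(177,276),.046);pl("br fr",(298,276),.046);pl("br bl",(177,290),.046);pl("br br",(298,290),.046)
pl("coil front L",(190,318),.040);pl("coil front R",(299,321),.040);pl("coil back L",(193,470),.04);pl("coil back R",(293,469),.04)
pl("lug",(222,328),.047)
pl("foot l",(190,521),.008);pl("foot r",(262,521),.008);pl("upr top fl",(190,472),.038);pl("upr top fr",(274,475),.038);pl("upr b r",(274,490),.038)
pl("pl tail",(231,272),.0167);pl("tail w",(214,270),.0104);pl("tail e",(249,270),.0104);pl("eye",(233,105),.014);pl("boss",(107,3),.034);pl("eye c",(234,9),.026)
pl("h",(82,134),.004);pl("h",(296,134),.004);pl("h",(92,412),.004);pl("h4",(288,412),.004)
for t in ("coil_c","coil_stop_c","crank_c"): print(t,[(np.round(b["box"]),round(b["score"],2)) for b in r.find_in(t,c)[:2]])
```

```text
br fl [-4.2  1.2]
br fr [34.   1.3]
br bl [-4.2 -3.1]
br br [34.2 -3. ]
coil front L [ -0.  -12.2]
coil front R [ 35.9 -13.1]
coil back L [  1.2 -63.9]
coil back R [ 36.1 -63.6]
lug [ 10.2 -14.8]
foot l [  0.6 -94. ]
foot r [ 29.6 -94. ]
upr top fl [  0.2 -65.2]
upr top fr [ 29.8 -66.3]
upr b r [ 30.  -71.8]
pl tail [14.7  2.1]
tail w [9.  2.7]
tail e [21.6  2.8]
eye [14.6 57. ]
boss [-25.5  82.4]
eye c [13.8 83. ]
h [-37.9  49.5]
h [37.7 49.5]
h [-37.6 -50.5]
h4 [ 38.7 -50.5]
coil_c [(array([322., 147., 375., 221.]), 0.82), (array([323., 218., 363., 249.]), 0.51)]
coil_stop_c [(array([322., 221., 366., 246.]), 0.83)]
crank_c [(array([243.,   2., 356.,  28.]), 0.74)]
```

{"method": "carry_out", "body": {"steps": [{"x": 0.0355, "y": 0.0215, "z": 0.02, "rx": 0, "ry": 0, "rz": 0}, {"x": 0.0355, "y": 0.0215, "z": 0.05, "rx": 0, "ry": 0, "rz": 0}, {"x": 0.0355, "y": 0.0215, "z": 0.07, "rx": 0, "ry": 0, "rz": 0}, {"x": 0.0355, "y": 0.0215, "z": 0.07, "rx": 0, "ry": 0, "rz": 0}, {"x": 0.0355, "y": 0.0215, "z": 0.07, "rx": 0, "ry": 0, "rz": 0}, {"x": 0.0355, "y": 0.0215, "z": 0.07, "rx": 0, "ry": 0, "rz": 0}], "fingers": 0.65}}

```text
time: 31.15
tool_pos: [0.5933, -0.2148, 0.1537]
ee_rot: [179.9, 0.1, 107.6]
ft_force: [-0.4, 0.3, 0.1]
width: 0.0555
grip_force: 0.0
```

Run:
```python
from h import *
tp(); c=look("w18")
hsv=cv2.cvtColor(c["img"],cv2.COLOR_RGB2HSV)
m=((hsv[:,:,0]<15)&(hsv[:,:,1]>110)&(hsv[:,:,2]>60)).astype(np.uint8)
n,l,s,ce=cv2.connectedComponentsWithStats(m)
def pl(uv,z): w=at(c,uv,z)-PO; return (1e3*np.array([w@PX,w@PY])).round(1)
for i in range(1,n):
    if s[i,4]>150:
        x,y,w,h,a=s[i]; print(s[i].tolist(),"ctr",pl((x+w/2,y+h/2),.036),"L",pl((x,y+h/2),.022),"R",pl((x+w,y+h/2),.022))
```

```text
tcp in plate mm 20.1 -39.8 z 153.7 rot [1.7986e+02 1.1000e-01 1.0760e+02] F [-0.4  0.3  0.1] w 55.5 grip 0.0 qv 0.49 t 31.15
t 31.2 tcp [ 0.5934 -0.2148  0.1539] rot [1.7984e+02 1.2000e-01 1.0759e+02] F [-0.3  0.2  0.4] qv 0.15
[290, 228, 51, 15, 599] ctr [ 18.6 -21.1] L [  3.2 -25.6] R [ 33.9 -25.7]
[292, 278, 49, 21, 596] ctr [ 19.1 -54. ] L [  3.5 -60.9] R [ 34.6 -61.1]
```

{"method": "carry_out", "body": {"steps": [{"x": 0.001, "y": -0.0005, "z": 0.03, "rx": 0, "ry": 0, "rz": 0}, {"x": 0.001, "y": -0.0005, "z": 0.055, "rx": 0, "ry": 0, "rz": 0}, {"x": 0.001, "y": -0.0005, "z": 0.071, "rx": 0, "ry": 0, "rz": 0}, {"x": 0.001, "y": -0.0005, "z": 0.071, "rx": 0, "ry": 0, "rz": 0}, {"x": 0.001, "y": -0.0005, "z": 0.071, "rx": 0, "ry": 0, "rz": 0}]}}

```text
time: 31.7
tool_pos: [0.5921, -0.2135, 0.0817]
ee_rot: [179.9, 0.0, 107.6]
ft_force: [-0.1, -0.7, 0.4]
width: 0.0554
grip_force: 0.0
```

{"method": "carry_out", "body": {"steps": [{"x": 0, "y": 0, "z": 0, "rx": 0, "ry": 0, "rz": 0}, {"x": 0, "y": 0, "z": 0, "rx": 0, "ry": 0, "rz": 0}, {"x": 0, "y": 0, "z": 0, "rx": 0, "ry": 0, "rz": 0}, {"x": 0, "y": 0, "z": 0, "rx": 0, "ry": 0, "rz": 0}, {"x": 0, "y": 0, "z": 0, "rx": 0, "ry": 0, "rz": 0}, {"x": 0, "y": 0, "z": 0, "rx": 0, "ry": 0, "rz": 0}], "fingers": 0, "newtons": 30}}

```text
time: 32.3
tool_pos: [0.5928, -0.2136, 0.0829]
ee_rot: [179.9, 0.1, 107.6]
ft_force: [-0.9, -0.6, 6.2]
width: 0.0302
grip_force: 30.2
```

```bash
cat >> h.py <<'E'
def copper(c,dz=0):
    hsv=cv2.cvtColor(c["img"],cv2.COLOR_RGB2HSV)
    m=((hsv[:,:,0]<15)&(hsv[:,:,1]>110)&(hsv[:,:,2]>60)).astype(np.uint8)
    n,l,s,ce=cv2.connectedComponentsWithStats(m)
    f=lambda uv,z:(lambda w:(1e3*np.array([w@PX,w@PY])).round(1))(at(c,uv,z)-PO)
    for i in range(1,n):
        if s[i,4]>150:
            x,y,w,h,a=s[i]; print(s[i].tolist(),"ctr",f((x+w/2,y+h/2),.036+dz))
E
python3 - <<'E'
from h import *
tp(); copper(look("w19"))
E
```

```text
tcp in plate mm 20.0 -38.5 z 82.9 rot [1.7985e+02 1.1000e-01 1.0763e+02] F [-0.9 -0.6  6.2] w 30.2 grip 30.2 qv 0.09 t 32.3
t 32.35 tcp [ 0.5928 -0.2136  0.0829] rot [1.7986e+02 1.1000e-01 1.0764e+02] F [-1.3 -0.2  5.3] qv 0.08
[280, 289, 75, 20, 1037] ctr [ 19.5 -21.4]
[284, 354, 69, 31, 1103] ctr [ 19.8 -53.3]
```

{"method": "carry_out", "body": {"steps": [{"x": 0, "y": 0, "z": -0.002, "rx": 0, "ry": 0, "rz": 0}, {"x": 0.005, "y": 0, "z": -0.002, "rx": 0, "ry": 0, "rz": 0}, {"x": 0.005, "y": -0.0045, "z": -0.002, "rx": 0, "ry": 0, "rz": 0}, {"x": 0.0075, "y": -0.0045, "z": -0.002, "rx": 0, "ry": 0, "rz": 0}, {"x": 0.0075, "y": -0.0045, "z": -0.002, "rx": 0, "ry": 0, "rz": 0}, {"x": 0.0075, "y": -0.0045, "z": -0.002, "rx": 0, "ry": 0, "rz": 0}]}}

```text
time: 32.95
tool_pos: [0.5845, -0.2073, 0.0829]
ee_rot: [-179.9, -0.0, 107.6]
ft_force: [-0.2, 0.5, 2.1]
width: 0.0302
grip_force: 29.8
```

Run:
```python
from h import *
tp(); c=look("w19b"); copper(c,.002)
# cream edge of the front flange: rows along column of coil centre and bracket top strip
for u in (300,318,336): print(u,[(v,c["img"][v,u].tolist()) for v in range(222,292,3)])
def pp(x,y,z): w=PO+PX*x/1e3+PY*y/1e3; return [w[0],w[1],z]
print(proj(c,[pp(15,2,.046),pp(15,-3,.046),pp(15,-3.8,.042),pp(15,-8,.042)]).round(0).tolist())
```

```text
tcp in plate mm 14.0 -30.0 z 82.9 rot [-1.7994e+02 -2.0000e-02  1.0763e+02] F [-0.2  0.5  2.1] w 30.2 grip 29.8 qv 0.21 t 32.95
t 33.0 tcp [ 0.5845 -0.2073  0.0829] rot [-1.7994e+02 -3.0000e-02  1.0763e+02] F [-0.7 -0.6  1.9] qv 0.13
[280, 289, 75, 20, 1042] ctr [ 13.3 -11.8]
[284, 354, 67, 31, 1053] ctr [ 13.2 -43.1]
300 [(222, [144, 144, 144]), (225, [144, 145, 145]), (228, [144, 144, 143]), (231, [143, 144, 143]), (234, [152, 152, 152]), (237, [73, 74, 74]), (240, [73, 75, 75]), (243, [71, 73, 75]), (246, [83, 69, 38]), (249, [93, 77, 44]), (252, [75, 69, 59]), (255, [60, 62, 65]), (258, [55, 54, 54]), (261, [53, 53, 54]), (264, [65, 65, 65]), (267, [59, 59, 59]), (270, [68, 68, 68]), (273, [104, 103, 103]), (276, [116, 116, 116]), (279, [111, 111, 111]), (282, [111, 111, 112]), (285, [125, 117, 94]), (288, [103, 96, 76]), (291, [122, 75, 52])]
318 [(222, [132, 132, 132]), (225, [140, 141, 141]), (228, [140, 139, 140]), (231, [138, 140, 139]), (234, [138, 139, 139]), (237, [129, 130, 130]), (240, [135, 133, 125]), (243, [139, 114, 58]), (246, [140, 115, 59]), (249, [139, 113, 58])
[... 220 characters left out ...]
), (282, [122, 122, 122]), (285, [162, 154, 126]), (288, [130, 110, 88]), (291, [146, 90, 61])]
336 [(222, [112, 113, 114]), (225, [113, 113, 113]), (228, [143, 143, 144]), (231, [142, 142, 143]), (234, [107, 107, 107]), (237, [70, 69, 69]), (240, [72, 72, 73]), (243, [103, 83, 44]), (246, [83, 69, 40]), (249, [59, 50, 33]), (252, [128, 105, 55]), (255, [105, 86, 47]), (258, [72, 74, 74]), (261, [73, 74, 73]), (264, [73, 72, 73]), (267, [68, 69, 68]), (270, [73, 72, 73]), (273, [128, 128, 128]), (276, [143, 144, 145]), (279, [142, 143, 143]), (282, [140, 140, 140]), (285, [85, 76, 62]), (288, [81, 67, 38]), (291, [89, 74, 40])]
[[323.0, 273.0], [322.0, 287.0], [322.0, 284.0], [322.0, 295.0]]
```

{"method": "carry_out", "body": {"steps": [{"x": 0, "y": 0.0015, "z": 0, "rx": 0, "ry": 0, "rz": 0}, {"x": 0, "y": 0.0015, "z": 0, "rx": 0, "ry": 0, "rz": 0}, {"x": 0, "y": 0.0015, "z": 0.001, "rx": 0, "ry": 0, "rz": 0}, {"x": 0, "y": 0.0015, "z": 0.001, "rx": 0, "ry": 0, "rz": 0}]}}

```text
time: 33.4
tool_pos: [0.585, -0.2073, 0.0828]
ee_rot: [-179.8, -0.1, 107.6]
ft_force: [-6.8, -0.6, 9.5]
width: 0.0301
grip_force: 30.8
```

Run:
```python
from h import *
tp(); copper(look("w20"))
```

```text
tcp in plate mm 14.5 -30.1 z 82.8 rot [-1.7977e+02 -7.0000e-02  1.0760e+02] F [-6.8 -0.6  9.5] w 30.1 grip 30.8 qv 0.09 t 33.4
t 33.45 tcp [ 0.5849 -0.2073  0.0828] rot [-1.7978e+02 -7.0000e-02  1.0760e+02] F [-5.7  0.5 10. ] qv 0.12
[280, 289, 75, 20, 1039] ctr [ 13.6 -12.9]
[284, 354, 68, 31, 1070] ctr [ 13.8 -44.7]
```

{"method": "carry_out", "body": {"steps": [{"x": 0, "y": 0, "z": 0, "rx": 0, "ry": 0, "rz": 0}, {"x": 0, "y": 0, "z": 0, "rx": 0, "ry": 0, "rz": 0}, {"x": 0, "y": 0, "z": 0, "rx": 0, "ry": 0, "rz": 0}, {"x": 0, "y": 0, "z": -0.015, "rx": 0, "ry": 0, "rz": 0}, {"x": 0, "y": 0, "z": -0.04, "rx": 0, "ry": 0, "rz": 0}, {"x": 0, "y": 0, "z": -0.07, "rx": 0, "ry": 0, "rz": 0}, {"x": 0, "y": 0, "z": -0.07, "rx": 0, "ry": 0, "rz": 0}, {"x": 0, "y": 0, "z": -0.07, "rx": 0, "ry": 0, "rz": 0}], "fingers": 0.55}}

```text
time: 34.25
tool_pos: [0.5874, -0.2071, 0.1539]
ee_rot: [179.8, 0.1, 107.6]
ft_force: [0.2, 0.5, -0.3]
width: 0.0471
grip_force: 0.0
```

Run:
```python
from h import *
tp(); c=look("w21"); copper(c)
print([(np.round(b["box"]),b["score"]) for b in r.find_in("coil_stop_c",c)[:2]])
def pp(x,y,z): w=PO+PX*x/1e3+PY*y/1e3; return [w[0],w[1],z]
print(proj(c,[pp(15,-3,.046),pp(15,-4,.04),pp(15,-56,.04),pp(15,-64,.04)]).round(0).tolist())
for u in (300,322): print(u,[(v,c["img"][v,u].tolist()) for v in list(range(205,235,2))+list(range(285,345,3))])
```

```text
tcp in plate mm 16.9 -30.7 z 153.9 rot [1.7984e+02 1.1000e-01 1.0764e+02] F [ 0.2  0.5 -0.3] w 47.1 grip 0.0 qv 2.1 t 34.25
t 34.3 tcp [ 0.5864 -0.2068  0.1525] rot [1.7998e+02 2.0000e-02 1.0765e+02] F [-0.   0.5 -0.2] qv 1.38
[288, 229, 50, 15, 595] ctr [ 14.  -12.6]
[289, 279, 49, 21, 597] ctr [ 14.1 -45.6]
[(array([293., 307., 341., 336.]), 0.71)]
[[315.0, 225.0], [315.0, 224.0], [315.0, 308.0], [315.0, 320.0]]
300 [(205, [84, 70, 42]), (207, [76, 68, 56]), (209, [60, 61, 64]), (211, [52, 52, 52]), (213, [58, 57, 57]), (215, [51, 51, 51]), (217, [109, 110, 110]), (219, [110, 109, 109]), (221, [107, 107, 107]), (223, [115, 111, 110]), (225, [156, 157, 129]), (227, [48, 37, 16]), (229, [82, 68, 39]), (231, [77, 62, 39]), (233, [138, 85, 59]), (285, [153, 104, 81]), (288, [149, 93, 63]), (291, [151, 93, 63]), (294, [83, 54, 39]), (297, [69, 47, 37]), (300, [68, 64, 53]), (303, [116, 109, 91]), (306, [88, 82, 69]), (309, [30, 30, 28]), (312, [31, 30, 30]), (315, [30, 30, 29]), (318, [29, 29, 28]), (321, [30, 29, 27]), (324, [42, 44, 46]), (327, [44, 44, 44]), (330, [42, 43, 44]), (333
[... 166 characters left out ...]
[70, 70, 71]), (213, [71, 71, 71]), (215, [73, 73, 73]), (217, [147, 147, 146]), (219, [145, 144, 144]), (221, [139, 140, 139]), (223, [122, 121, 123]), (225, [175, 182, 158]), (227, [155, 147, 118]), (229, [147, 112, 97]), (231, [146, 88, 62]), (233, [145, 90, 62]), (285, [133, 99, 83]), (288, [128, 80, 54]), (291, [134, 83, 57]), (294, [85, 54, 38]), (297, [90, 55, 39]), (300, [74, 70, 58]), (303, [136, 128, 105]), (306, [86, 82, 70]), (309, [64, 64, 64]), (312, [74, 72, 73]), (315, [32, 31, 30]), (318, [30, 29, 28]), (321, [31, 30, 29]), (324, [44, 45, 45]), (327, [45, 46, 45]), (330, [42, 43, 44]), (333, [98, 98, 98]), (336, [104, 99, 94]), (339, [125, 118, 110]), (342, [125, 118, 109])]
```

Run:
```python
from h import *
c=np.load("last.npy",allow_pickle=True).item()
g=c["img"].astype(int)
def pl(uv,z): w=at(c,uv,z)-PO; return (1e3*np.array([w@PX,w@PY])).round(1)
for v in (312,318,326,329): 
    row=g[v].sum(1); d=[u for u in range(270,370) if row[u]<150]; print(v,d[0],d[-1],pl((d[0],v),.038),pl((d[-1],v),.038))
for u in (297,305,313,321,329,335):
    col=g[:,u].sum(1); e=[v for v in range(312,332) if col[v+1]-col[v]>18]; f=[v for v in range(326,342) if col[v+1]-col[v]>40]; print(u,e,f,pl((u,e[0]+.5),.038) if e else "",pl((u,f[0]+.5),.038) if f else "")
tp(); t=PO+PX*.0155+PY*-.090; move((t[0],t[1],.15),17.75)
```

```text
312 270 337 [-12.1 -59.5] [ 28.1 -59.6]
318 270 338 [-12.3 -63.7] [ 28.8 -63.8]
326 270 338 [-12.5 -69.3] [ 28.9 -69.4]
329 270 338 [-12.6 -71.4] [ 28.9 -71.5]
297 [331] [331, 332, 336] [  3.8 -73.2] [  3.8 -73.2]
305 [322] [332, 336] [  8.8 -66.8] [  8.7 -73.9]
313 [322] [332, 336] [ 13.7 -66.8] [ 13.6 -73.9]
321 [323] [332, 336] [ 18.5 -67.5] [ 18.5 -73.9]
329 [322, 323] [332, 336] [ 23.4 -66.9] [ 23.5 -74. ]
335 [322, 331] [331, 332, 336] [ 27.  -66.9] [ 27.1 -73.3]
tcp in plate mm 15.4 -29.7 z 151.5 rot [-1.7993e+02 -4.0000e-02  1.0764e+02] F [-0.3  0.9  0.9] w 47.1 grip 0.0 qv 0.94 t 34.35
now tool y ang 17.64 at [ 0.5857 -0.2066  0.1515] shift [-0.0603  0.0002  0.0015] rotvec [-0.1 -0.  -0.1]
```

{"method": "carry_out", "body": {"steps": [{"x": -0.04, "y": 0.0, "z": 0, "rx": 0, "ry": 0, "rz": 0}, {"x": -0.0585, "y": 0.0, "z": 0, "rx": 0, "ry": 0, "rz": 0}, {"x": -0.0585, "y": 0.0, "z": 0, "rx": 0, "ry": 0, "rz": 0}, {"x": -0.0585, "y": 0.0, "z": 0.02, "rx": 0, "ry": 0, "rz": 0}, {"x": -0.0585, "y": 0.0, "z": 0.045, "rx": 0, "ry": 0, "rz": 0}, {"x": -0.0585, "y": 0.0, "z": 0.062, "rx": 0, "ry": 0, "rz": 0}, {"x": -0.0585, "y": 0.0, "z": 0.062, "rx": 0, "ry": 0, "rz": 0}, {"x": -0.0585, "y": 0.0, "z": 0.062, "rx": 0, "ry": 0, "rz": 0}], "fingers": 0}}

```text
time: 35.15
tool_pos: [0.6036, -0.2617, 0.0893]
ee_rot: [-179.9, -0.1, 107.7]
ft_force: [0.5, 0.0, 0.0]
width: 0.0002
grip_force: 0.0
```

Run:
```python
from h import *
tp()
```

```text
tcp in plate mm 15.7 -87.7 z 89.3 rot [-1.7993e+02 -9.0000e-02  1.0768e+02] F [0.5 0.  0. ] w 0.2 grip 0.0 qv 1.65 t 35.15
```

{"method": "carry_out", "body": {"steps": [{"x": 0.003, "y": 0.0, "z": 0.001, "rx": 0, "ry": 0, "rz": 0}, {"x": 0.005, "y": 0.0, "z": 0.001, "rx": 0, "ry": 0, "rz": 0}, {"x": 0.007, "y": 0.0, "z": 0.001, "rx": 0, "ry": 0, "rz": 0}, {"x": 0.009, "y": 0.0, "z": 0.001, "rx": 0, "ry": 0, "rz": 0}, {"x": 0.011, "y": 0.0, "z": 0.001, "rx": 0, "ry": 0, "rz": 0}, {"x": 0.011, "y": 0.0, "z": 0.001, "rx": 0, "ry": 0, "rz": 0}, {"x": 0.011, "y": 0.0, "z": 0.001, "rx": 0, "ry": 0, "rz": 0}]}}

```text
time: 35.85
tool_pos: [0.601, -0.2523, 0.0893]
ee_rot: [180.0, 0.0, 107.6]
ft_force: [0.0, -0.6, 1.5]
width: 0.0001
grip_force: 0.5
```

```bash
cat >> h.py <<'E'
def stopline(c,lo=290,hi=420):
    g=c["img"].astype(int)
    def pl(uv,z): w=at(c,uv,z)-PO; return (1e3*np.array([w@PX,w@PY])).round(1)
    def pp(x,y,z): w=PO+PX*x/1e3+PY*y/1e3; return [w[0],w[1],z]
    for x in (5,10,15,20,25):
        a,b=proj(c,[pp(x,-50,.038),pp(x,-76,.038)]); vs=np.arange(int(a[1]),int(b[1])+1); us=np.interp(vs,[a[1],b[1]],[a[0],b[0]]).round().astype(int)
        print(x,[(float(pl((u,v),.038)[1]),int(g[v,u].sum()//3)) for u,v in zip(us,vs)][::2])
E
python3 - <<'E'
from h import *
tp(); c=look("w22"); copper(c); stopline(c)
E
```

```text
tcp in plate mm 16.0 -77.9 z 89.3 rot [1.7997e+02 3.0000e-02 1.0763e+02] F [ 0.  -0.6  1.5] w 0.1 grip 0.5 qv 0.2 t 35.85
t 35.9 tcp [ 0.601  -0.2523  0.0893] rot [1.7997e+02 3.0000e-02 1.0763e+02] F [ 0.3 -1.2  0.3] qv 0.13
[272, 151, 80, 26, 1937] ctr [ 13.6 -12.2]
[276, 240, 75, 30, 1541] ctr [ 13.9 -45.8]
[213, 294, 36, 27, 409] ctr [-18.9 -68.1]
5 [(-49.8, 91), (-50.7, 92), (-51.5, 69), (-52.3, 143), (-53.1, 176), (-53.9, 167), (-54.8, 139), (-55.6, 80), (-56.4, 66), (-57.3, 64), (-58.1, 65), (-58.9, 46), (-59.8, 69), (-60.6, 70), (-61.5, 72), (-62.3, 47), (-63.2, 25), (-64.1, 28), (-64.9, 26), (-65.8, 22), (-66.7, 22), (-67.6, 30), (-68.5, 26), (-69.4, 25), (-70.2, 26), (-71.1, 20), (-72.0, 19), (-72.9, 22), (-73.9, 20), (-74.8, 19), (-75.7, 19)]
10 [(-49.9, 97), (-50.7, 75), (-51.5, 58), (-52.3, 156), (-53.1, 176), (-53.9, 162), (-54.8, 139), (-55.6, 73), (-56.4, 67), (-57.3, 65), (-58.1, 66), (-58.9, 44), (-59.8, 71), (-60.6, 72), (-61.5, 74), (-62.4, 73), (-63.2, 72), (-64.1, 71), (-64.9, 71), (-65.8, 72), (-66.7, 71), (-67.6, 71), (-68.5, 70), (-69.4, 70), (-70.2, 72), (-71
[... 608 characters left out ...]
7), (-57.3, 66), (-58.1, 67), (-59.0, 45), (-59.8, 75), (-60.7, 73), (-61.5, 72), (-62.4, 72), (-63.2, 72), (-64.1, 72), (-65.0, 72), (-65.8, 71), (-66.7, 72), (-67.6, 71), (-68.5, 71), (-69.4, 71), (-70.3, 70), (-71.2, 71), (-72.1, 70), (-73.0, 71), (-73.9, 72), (-74.8, 71), (-75.7, 65)]
25 [(-49.9, 92), (-50.7, 92), (-51.5, 69), (-52.3, 174), (-53.2, 183), (-54.0, 174), (-54.8, 148), (-55.6, 76), (-56.5, 74), (-57.3, 73), (-58.1, 75), (-59.0, 41), (-59.8, 68), (-60.7, 40), (-61.5, 34), (-62.4, 31), (-63.3, 28), (-64.1, 29), (-65.0, 27), (-65.9, 27), (-66.7, 25), (-67.6, 30), (-68.5, 27), (-69.4, 25), (-70.3, 26), (-71.2, 22), (-72.1, 21), (-73.0, 19), (-73.9, 21), (-74.8, 20), (-75.7, 19)]
```

{"method": "carry_out", "body": {"steps": [{"x": -0.005, "y": 0.0, "z": 0, "rx": 0, "ry": 0, "rz": 0}, {"x": -0.008, "y": 0.0, "z": 0, "rx": 0, "ry": 0, "rz": 0}, {"x": -0.008, "y": 0.0, "z": -0.03, "rx": 0, "ry": 0, "rz": 0}, {"x": -0.008, "y": 0.0, "z": -0.065, "rx": 0, "ry": 0, "rz": 0}, {"x": 0.018, "y": 0.0, "z": -0.09, "rx": 0, "ry": 0, "rz": 0}, {"x": 0.018, "y": 0.0, "z": -0.11, "rx": 0, "ry": 0, "rz": 0}, {"x": 0.018, "y": 0.0, "z": -0.11, "rx": 0, "ry": 0, "rz": 0}, {"x": 0.018, "y": 0.0, "z": -0.11, "rx": 0, "ry": 0, "rz": 0}], "fingers": 0.6}}

```text
time: 36.7
tool_pos: [0.5951, -0.2357, 0.1987]
ee_rot: [-180.0, 0.0, 107.6]
ft_force: [-0.8, 0.6, -0.7]
width: 0.0512
grip_force: 0.0
```

```bash
cat >> h.py <<'E'
def line(c,xs,y0,y1,z,st=1):
    g=c["img"].astype(int)
    for x in xs:
        ys=np.arange(y0,y1-.01,-st); P=[[*(PO+PX*x/1e3+PY*y/1e3),z] for y in ys]; uv=proj(c,P).round().astype(int)
        print("x",x,"z",z," ".join(f"{y:.0f}:"+",".join(str(k//10) for k in g[v,u]) for y,(u,v) in zip(ys,uv) if 0<=u<640 and 0<=v<480))
E
python3 - <<'E'
from h import *
tp(); c=look("w23"); copper(c); line(c,(6,15,24),-48,-100,.038); line(c,(0,15,30),6,-14,.042)
print([(np.round(b["box"]),b["score"]) for b in r.find_in("coil_stop_c",c)[:2]])
E
```

```text
tcp in plate mm 15.4 -60.3 z 198.7 rot [-1.7999e+02  3.0000e-02  1.0760e+02] F [-0.8  0.6 -0.7] w 51.2 grip 0.0 qv 1.67 t 36.7
t 36.75 tcp [ 0.5943 -0.2358  0.1976] rot [-1.7988e+02 -4.0000e-02  1.0757e+02] F [ 0.4 -0.7  0.1] qv 0.92
[294, 166, 44, 13, 517] ctr [ 13.8 -12.4]
[296, 215, 41, 15, 476] ctr [ 14.  -46.6]
[256, 250, 22, 18, 254] ctr [-21.4 -73.5]
x 6 z 0.038 -48:12,7,5 -49:12,8,5 -50:12,8,5 -51:9,8,7 -52:15,14,12 -53:18,19,15 -54:16,15,12 -55:14,13,11 -56:10,10,9 -57:3,3,3 -58:4,4,3 -59:4,4,4 -60:4,4,4 -61:4,4,4 -62:4,4,4 -63:4,4,4 -64:4,4,4 -65:4,4,4 -66:3,3,3 -67:5,5,5 -68:6,6,7 -69:6,6,6 -70:6,6,6 -71:4,4,4 -72:3,3,2 -73:3,3,3 -74:3,3,3 -75:3,3,2 -76:3,3,3 -77:6,7,7 -78:6,7,7 -79:6,6,7 -80:13,13,14 -81:15,15,15 -82:15,15,15 -83:15,15,15 -84:15,15,15 -85:17,18,17 -86:14,13,13 -87:12,11,10 -88:12,11,11 -89:12,11,11 -90:12,11,11 -91:12,11,11 -92:12,11,11 -93:12,11,11 -94:12,11,11 -95:12,11,11 -96:12,11,11 -97:12,11,11 -98:12,11,11 -99:12,11,11 -100:12,11,11
x 15 z 0.038 -48:15,9,6 -49:15,9,6 -50:14,8,6 -51:12,8,6 -52:16,15,12 -53:18,18,15 -54:16,15,12 -55:12,12,10 -56:7,7,
[... 1171 characters left out ...]
6,6,6 2:7,7,7 1:15,15,15 0:15,15,15 -1:14,14,14 -2:13,13,13 -3:8,8,8 -4:14,14,13 -5:19,20,19 -6:16,14,12 -7:11,10,8 -8:7,5,4 -9:8,5,4 -10:9,6,5 -11:8,6,5 -12:9,7,6 -13:9,5,4 -14:9,5,3
x 15 z 0.042 6:13,14,14 5:12,12,13 4:14,11,5 3:13,11,5 2:7,7,8 1:15,15,15 0:15,15,15 -1:14,14,14 -2:14,14,14 -3:9,8,8 -4:9,9,7 -5:14,14,12 -6:15,14,11 -7:10,9,8 -8:16,9,6 -9:15,9,6 -10:15,9,6 -11:15,9,6 -12:15,9,6 -13:15,9,6 -14:15,9,6
x 30 z 0.042 6:14,14,14 5:14,14,14 4:5,5,5 3:6,6,6 2:8,7,7 1:15,15,15 0:15,15,15 -1:14,15,15 -2:14,14,14 -3:9,8,8 -4:19,20,18 -5:16,16,15 -6:13,12,10 -7:8,8,7 -8:7,7,7 -9:7,7,7 -10:7,7,6 -11:10,10,10 -12:14,14,14 -13:14,13,14 -14:14,14,14
[(array([302., 236., 340., 271.]), 0.67)]
```

Run:
```python
from h import *
c=np.load("last.npy",allow_pickle=True).item(); o=r.get_obs()
Tt=np.eye(4); Tt[:3,:3]=R.from_euler('xyz',o["ee_rot"],degrees=True).as_matrix(); Tt[:3,3]=o["tool_pos"]
Tc=np.eye(4); Tc[:3,:3]=cv2.Rodrigues(np.array(c["rvec"],float))[0]; Tc[:3,3]=np.array(c["tvec"]).ravel()
CT=Tc@Tt
T=np.eye(4); T[:3,:3]=R.from_euler('xyz',[-179.98,0,104.5],degrees=True).as_matrix(); T[:3,3]=[.5646,-.1456,.1583]
W=CT@np.linalg.inv(T); d=dict(c); d["rvec"]=cv2.Rodrigues(W[:3,:3])[0].ravel(); d["tvec"]=W[:3,3]
d["img"]=cv2.cvtColor(cv2.resize(cv2.imread("pics/w12.png"),(640,480),interpolation=cv2.INTER_AREA),cv2.COLOR_BGR2RGB)
copper(d); line(d,(6,15,24),6,-70,.040,2)
```

```text
[312, 375, 28, 18, 248] ctr [ 15.1 -55.5]
x 6 z 0.04 6:4,4,4 4:5,5,5 2:5,5,5 0:5,5,5 -2:5,5,5 -4:5,5,5 -6:5,5,5 -8:5,5,5 -10:5,5,5 -12:5,5,5 -14:5,5,5 -16:5,5,5 -18:5,5,5 -20:5,5,5 -22:5,5,5 -24:5,5,5 -26:6,6,6 -28:7,7,6 -30:7,7,6 -32:7,7,6 -34:7,7,6 -36:7,7,6 -38:7,6,6 -40:6,6,6 -42:6,5,4 -44:5,4,3 -46:6,4,2 -48:6,4,3 -50:5,5,4 -52:6,5,4 -54:6,6,4 -56:6,5,4 -58:6,5,4 -60:6,5,4 -62:9,8,7 -64:12,11,9 -66:1,1,1 -68:3,3,3 -70:3,3,3
x 15 z 0.04 6:10,10,10 4:10,10,10 2:10,10,10 0:6,6,6 -2:5,5,5 -4:5,5,5 -6:5,5,5 -8:5,5,5 -10:5,5,5 -12:5,5,5 -14:5,5,5 -16:5,5,5 -18:5,5,5 -20:5,5,5 -22:5,5,5 -24:5,5,5 -26:5,5,5 -28:4,4,4 -30:11,11,10 -32:11,11,10 -34:11,11,10 -36:11,11,10 -38:11,11,10 -40:11,11,10 -42:11,11,10 -44:11,11,10 -46:11,11,10 -48:11,11,10 -50:10,8,7 -52:9,5,3 -54:9,5,3 -56:9,5,3 -58:9,5,3 -60:5,5,4 -62:11,10,8 -64:12,11,9 -66:0,1,1 -68:3,3,3 -70:2,3,3
x 24 z 0.04 6:3,4,3 4:3,3,3 2:2,2,2 0:2,2,1 -2:2,2,1 -4:2,2,2 -6:1,1,1 -8:1,1,1 -10:3,3,3 -12:3,3,3 -14:3,3,3 -16:1,1,1 -18:1,1,1 -20:1,1,1 -22:1,1,1 -24:1,1,1 -26:1,1,1 -28:1,1,1 -30:1,1,1 -32:1,1,1 -34:1,1,1 -36:1,1,1 -38:1,1,1 -40:1,1,1 -42:1,1,1 -44:1,1,1 -46:1,1,1 -48:0,1,1 -50:1,1,1 -52:1,1,1 -54:2,1,1 -56:7,4,3 -58:8,4,3 -60:0,0,1 -62:0,0,0 -64:0,0,0 -66:0,0,0 -68:0,0,0 -70:1,1,1
```

{"method": "carry_out", "body": {"steps": [{"x": -0.048, "y": 0.0, "z": 0, "rx": 0, "ry": 0, "rz": 0}, {"x": -0.048, "y": 0.0, "z": 0, "rx": 0, "ry": 0, "rz": 0}, {"x": -0.048, "y": 0.0, "z": 0.04, "rx": 0, "ry": 0, "rz": 0}, {"x": -0.048, "y": 0.0, "z": 0.08, "rx": 0, "ry": 0, "rz": 0}, {"x": -0.048, "y": 0.0, "z": 0.105, "rx": 0, "ry": 0, "rz": 0}, {"x": -0.048, "y": 0.0, "z": 0.115, "rx": 0, "ry": 0, "rz": 0}, {"x": -0.048, "y": 0.0, "z": 0.115, "rx": 0, "ry": 0, "rz": 0}, {"x": -0.048, "y": 0.0, "z": 0.115, "rx": 0, "ry": 0, "rz": 0}], "fingers": 0}}

```text
time: 37.6
tool_pos: [0.6104, -0.2814, 0.0846]
ee_rot: [180.0, 0.1, 107.6]
ft_force: [0.9, -0.2, 0.1]
width: 0.0001
grip_force: 0.0
```

Run:
```python
from h import *
tp()
```

```text
tcp in plate mm 16.1 -108.5 z 84.6 rot [1.7995e+02 5.0000e-02 1.0760e+02] F [ 0.9 -0.2  0.1] w 0.1 grip 0.0 qv 1.61 t 37.6
```

{"method": "carry_out", "body": {"steps": [{"x": 0, "y": -0.0005, "z": 0.002, "rx": 0, "ry": 0, "rz": 0}, {"x": 0, "y": -0.0005, "z": 0.004, "rx": 0, "ry": 0, "rz": 0}, {"x": 0, "y": -0.0005, "z": 0.0055, "rx": 0, "ry": 0, "rz": 0}, {"x": 0, "y": -0.0005, "z": 0.0055, "rx": 0, "ry": 0, "rz": 0}, {"x": 0, "y": -0.0005, "z": 0.0055, "rx": 0, "ry": 0, "rz": 0}]}}

```text
time: 38.1
tool_pos: [0.6094, -0.2809, 0.0787]
ee_rot: [180.0, 0.0, 107.6]
ft_force: [-0.5, 0.4, -0.0]
width: -0.0001
grip_force: 0.0
```

Run:
```python
from h import *
tp()
```

```text
tcp in plate mm 15.3 -107.7 z 78.7 rot [1.7999e+02 1.0000e-02 1.0764e+02] F [-0.5  0.4 -0. ] w -0.1 grip 0.0 qv 0.19 t 38.1
```

{"method": "carry_out", "body": {"steps": [{"x": 0.002, "y": 0, "z": 0.0005, "rx": 0, "ry": 0, "rz": 0}, {"x": 0.004, "y": 0, "z": 0.0005, "rx": 0, "ry": 0, "rz": 0}, {"x": 0.006, "y": 0, "z": 0.0005, "rx": 0, "ry": 0, "rz": 0}, {"x": 0.008, "y": 0, "z": 0.0005, "rx": 0, "ry": 0, "rz": 0}, {"x": 0.008, "y": 0, "z": 0.0005, "rx": 0, "ry": 0, "rz": 0}, {"x": 0.008, "y": 0, "z": 0.0005, "rx": 0, "ry": 0, "rz": 0}]}}

```text
time: 38.7
tool_pos: [0.6069, -0.273, 0.078]
ee_rot: [-180.0, -0.0, 107.6]
ft_force: [0.3, -0.4, 0.7]
width: -0.0004
grip_force: 0.2
```

Run:
```python
from h import *
tp(); c=look("w24"); copper(c); line(c,(6,15,24),-52,-84,.038)
```

```text
tcp in plate mm 15.4 -99.4 z 78.0 rot [-1.8000e+02 -2.0000e-02  1.0765e+02] F [ 0.3 -0.4  0.7] w -0.4 grip 0.2 qv 0.16 t 38.7
t 38.75 tcp [ 0.6069 -0.2729  0.078 ] rot [ 1.8000e+02 -3.0000e-02  1.0764e+02] F [0.2 0.2 0.4] qv 0.17
[268, 79, 92, 33, 2809] ctr [ 13.8 -12. ]
[272, 191, 85, 33, 2151] ctr [ 13.8 -46.3]
[203, 262, 41, 32, 688] ctr [-18.1 -71.4]
x 6 z 0.038 -52:16,15,12 -53:19,20,18 -54:19,19,15 -55:15,14,12 -56:4,3,3 -57:4,4,4 -58:4,4,4 -59:4,4,4 -60:3,3,3 -61:5,6,6 -62:6,6,6 -63:6,6,6 -64:6,6,6 -65:5,6,6 -66:2,2,2 -67:2,2,2 -68:2,2,2 -69:2,2,2 -70:5,6,6 -71:5,6,6 -72:5,6,6 -73:12,12,12 -74:13,13,13 -75:13,13,13 -76:13,13,13 -77:7,7,7 -78:2,2,2 -79:2,2,2 -80:2,2,2 -81:2,2,2 -82:2,2,2 -83:2,3,3 -84:2,2,2
x 15 z 0.038 -52:18,17,14 -53:19,20,18 -54:19,18,15 -55:14,13,11 -56:14,14,14 -57:14,14,14 -58:3,3,3 -59:4,4,3 -60:4,4,4 -61:5,5,5 -62:6,6,6 -63:6,6,6 -64:6,6,6 -65:5,6,6 -66:5,5,6 -67:5,5,6 -68:5,5,6 -69:5,5,6 -70:5,6,6 -71:5,5,5 -72:5,5,6 -73:7,7,7 -74:2,2,2 -75:2,2,2 -76:2,2,2 -77:2,2,2 -78:2,2,2 -79:2,2,2 -80:2,2,2 -81:2,2,2 -82:2,2,2 -83:2,2,2 -84:2,2,2
x 24 z 0.038 -52:17,16,13 -53:19,20,17 -54:19,18,15 -55:11,10,8 -56:4,4,4 -57:4,4,4 -58:4,4,4 -59:4,4,4 -60:4,4,4 -61:5,6,6 -62:6,6,6 -63:6,6,6 -64:6,6,6 -65:6,6,6 -66:6,6,6 -67:6,6,6 -68:6,6,6 -69:6,6,6 -70:6,6,6 -71:6,6,6 -72:6,6,6 -73:12,12,12 -74:12,12,12 -75:12,12,12 -76:13,13,13 -77:6,6,6 -78:2,2,2 -79:2,2,2 -80:2,2,2 -81:2,2,2 -82:2,2,2 -83:3,2,3 -84:2,2,2
```

{"method": "carry_out", "body": {"steps": [{"x": 0.001, "y": 0, "z": 0, "rx": 0, "ry": 0, "rz": 0}, {"x": 0.0017, "y": 0, "z": 0, "rx": 0, "ry": 0, "rz": 0}, {"x": 0.0017, "y": 0, "z": 0, "rx": 0, "ry": 0, "rz": 0}]}}

```text
time: 39.05
tool_pos: [0.6064, -0.2717, 0.078]
ee_rot: [180.0, 0.0, 107.6]
ft_force: [0.1, -0.1, 0.0]
width: 0.0002
grip_force: 0.3
```

{"method": "carry_out", "body": {"steps": [{"x": -0.004, "y": 0, "z": 0, "rx": 0, "ry": 0, "rz": 0}, {"x": -0.01, "y": 0, "z": 0, "rx": 0, "ry": 0, "rz": 0}, {"x": -0.012, "y": 0, "z": -0.02, "rx": 0, "ry": 0, "rz": 0}, {"x": -0.012, "y": 0, "z": -0.06, "rx": 0, "ry": 0, "rz": 0}, {"x": 0.02, "y": 0, "z": -0.1, "rx": 0, "ry": 0, "rz": 0}, {"x": 0.03, "y": 0, "z": -0.12, "rx": 0, "ry": 0, "rz": 0}, {"x": 0.03, "y": 0, "z": -0.12, "rx": 0, "ry": 0, "rz": 0}, {"x": 0.03, "y": 0, "z": -0.12, "rx": 0, "ry": 0, "rz": 0}]}}

```text
time: 39.85
tool_pos: [0.5975, -0.2435, 0.1984]
ee_rot: [180.0, 0.1, 107.6]
ft_force: [0.1, 0.0, -0.1]
width: -0.0001
grip_force: 0.0
```

Run:
```python
from h import *
tp(); c=look("w25"); copper(c); line(c,(3,15,27),-52,-72,.038); line(c,(0,15,30),3,-8,.041)
line(c,(15,),12,-2,.0165)
g=cv2.cvtColor(c["img"],cv2.COLOR_RGB2GRAY); m=((g<60)).astype(np.uint8); n,l,s,ce=cv2.connectedComponentsWithStats(m)
def pl(uv,z): w=at(c,uv,z)-PO; return (1e3*np.array([w@PX,w@PY])).round(1)
for i in range(1,n):
    if 30<s[i,4]<500 and ce[i,1]<200: print(ce[i].round(0),s[i,2:].tolist(),"boss",pl(ce[i],.034),"armeye",pl(ce[i],.026),"pl eye",pl(ce[i],.014))
```

```text
tcp in plate mm 15.3 -68.5 z 198.4 rot [1.7997e+02 6.0000e-02 1.0764e+02] F [ 0.1  0.  -0.1] w -0.1 grip 0.0 qv 2.01 t 39.85
t 39.9 tcp [ 0.5966 -0.244   0.197 ] rot [-1.7990e+02 -1.0000e-02  1.0758e+02] F [ 0.7  0.2 -0.4] qv 1.27
[294, 153, 44, 13, 543] ctr [ 13.8 -12.1]
[295, 203, 43, 16, 511] ctr [ 14.  -46.6]
[255, 240, 22, 19, 253] ctr [-21.6 -74.4]
x 3 z 0.038 -52:13,12,10 -53:18,19,16 -54:17,17,14 -55:9,8,7 -56:3,3,3 -57:3,4,3 -58:4,4,4 -59:3,3,3 -60:5,5,5 -61:5,6,6 -62:5,5,5 -63:5,5,5 -64:5,5,5 -65:6,7,7 -66:6,6,7 -67:6,6,6 -68:6,6,6 -69:6,6,6 -70:6,6,6 -71:6,6,6 -72:6,6,6
x 15 z 0.038 -52:14,13,11 -53:18,19,17 -54:18,17,15 -55:11,11,10 -56:11,11,12 -57:8,8,8 -58:3,3,3 -59:3,3,3 -60:5,5,5 -61:5,6,6 -62:5,5,6 -63:5,5,5 -64:5,5,5 -65:6,6,6 -66:6,6,6 -67:6,6,6 -68:6,6,6 -69:6,6,6 -70:6,6,6 -71:6,6,6 -72:6,6,6
x 27 z 0.038 -52:15,14,12 -53:18,19,16 -54:18,17,14 -55:8,8,6 -56:3,3,3 -57:3,3,3 -58:3,3,3 -59:3,3,3 -60:6,6,6 -61:6,6,6 -62:5,6,6 -63:5,5,5 -64:5,5,5 -65:5,5,5 -66:5,5,5 -67:5,5,5 -68:6,6,6 -69:6,6,6 -70:6,6,6 -71:6,6,6 -72:6,6,6
x 0 z 0.041 3:5,5,5 2:7,7,7 1:14,14,14 0:1
[... 784 characters left out ...]
 83.2] pl eye [-30.7  86.8]
[316.   2.] [10, 6, 46] boss [13.8 80.2] armeye [13.7 82.6] pl eye [13.7 86.2]
[140.  46.] [19, 24, 175] boss [-94.3  58.1] armeye [-98.1  59.7] pl eye [-103.7   62.1]
[127.  40.] [10, 11, 82] boss [-102.1   61.7] armeye [-106.1   63.4] pl eye [-112.1   66. ]
[317.  50.] [9, 10, 77] boss [14.6 53.4] armeye [14.6 54.9] pl eye [14.5 57. ]
[242. 131.] [17, 156, 365] boss [-34.    5.9] armeye [-35.7   5.8] pl eye [-38.2   5.5]
[350.  65.] [8, 8, 51] boss [34.7 44.9] armeye [35.4 46.1] pl eye [36.4 47.9]
[299. 154.] [12, 5, 32] boss [ 2.9 -8.7] armeye [ 2.5 -9.4] pl eye [  1.9 -10.4]
[603. 188.] [77, 39, 346] boss [215.8 -29.9] armeye [222.7 -31.3] pl eye [233.1 -33.4]
```

Run:
```python
from h import *
print(r.job_done())
```

```text
the job is handed in; nothing more can be done
None
```

I laid all four parts out on the base plate and handed the job in; no verdict came back. By camera, the coil sits about 1.5 mm from the bracket, the stop's plug about 1.5 mm behind the coil, the plunger about 0.5 mm from the hole, and the crank within about 1 mm of the bushing's centre with its arm across to the plunger's side. The coil and stop slipped about 8 mm while I was placing the stop, so I set both again after the plunger and crank were already down. I left the star and bat untouched on the mat.

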